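# Set the labeller's lane for the waiting honey jar and press the jar in

### The job

One of the two honey jars stands waiting in front of the open end of the bench labeller's lane: crank the handwheel until the fence's pointer stands on the coloured mark that matches that jar's lid (blue: small jar, red: large jar), before the jar goes in. Then slide that jar, upright on the counter, along the lane and press it firmly against the rubber stop at the end for about a second (about 15 newtons; it is glass, so never more than 25), and leave it standing there against the stop with the pointer still on the mark. Leave the other jar and everything else on the counter alone.

Things in the scene. Friction and masses are not known exactly. Their poses are not given: they have to be found in the camera images.
- labeller: bench jar labeller, fixed to the counter (its place and yaw vary). Origin on the counter in the lane's open mouth; x runs along the lane from the mouth to the stop (the way the jar is pushed), z up. White scale plate at x 132 to 176 mm, 20 mm high; white gear housing with the handwheel on top at x 175 to 290, y -90 to +60 mm, 78 mm high
- fence (a joint): position of the moving fence in m, driven by the wheel's screw (it cannot be pushed by hand); lane width = 74 mm + value, + is wider, to labeller -y; travel -0.020 to +0.020. The pointer is on the blue mark at -0.014 (lane 60 mm, for the small jar) and on the red mark at +0.014 (lane 88 mm, for the large jar)
- wheel (a joint): angle of the handwheel in rad, about the vertical axis, + is anticlockwise seen from above and widens the lane by 12 mm a turn; fence = wheel x 12 mm / 2 pi; travel +-1.65 turns; it stays where it is left; turning it takes about 2 N at the crank knob
- wheel_axis (a point): point on the handwheel's vertical axis, at the height of the middle of the crank knob (127 mm above the counter). The wheel is a dark steel disc of 110 mm diameter whose top lies at 101 mm (106 mm at its hub)
- crank_knob (a point): middle of the orange crank knob, an upright cylinder of 17 mm diameter and 46 mm height (104 to 150 mm above the counter) that spins freely on its pin, 42 mm from the wheel's axis; it goes round with the wheel
- pointer (a point): tip of the fence's green pointer, just above the scale; it moves along the labeller's y axis and lies in line with the fence's inner face
- mark_blue (a point): middle of the blue mark on the scale (a stripe 4 mm wide): the setting for the small jar with the blue lid
- mark_red (a point): middle of the red mark on the scale (a stripe 4 mm wide): the setting for the large jar with the red lid
- lane_mouth (a point): the labeller's origin. The jar slides on the counter between two bars 18 mm high, x 0 to 130 mm, with flared lead-ins back to x = -30: the fixed rail's inner face is at y = +45 mm, the moving fence's at y = -29 mm less the value of joint fence. The waiting jar's centre starts 95 to 155 mm from here, the other jar over 350 mm
- stop: rubber-faced stop plate at the end of the lane, 53 mm wide, 3 to 48 mm above the counter. Origin: in the middle of its face's width, on the counter, at labeller x = 115 mm, y = 16.5 mm. It is sprung and gives about 1 mm per 8 N along the labeller's x, 6 mm at most, and springs back when let go
- jar_small: small amber glass honey jar with a blue lid, 56 mm diameter, 80 mm high, about 0.22 kg. Origin in the centre of its underside, z up its axis. Against the stop its centre is at labeller x = 87 mm. Tips over if pushed higher than about 35 mm above the counter
- jar_large: large amber glass honey jar with a red lid, 84 mm diameter, 130 mm high, about 0.6 kg. Origin in the centre of its underside, z up its axis. Against the stop its centre is at labeller x = 73 mm
- oil_green: green oil bottle, 60 mm diameter, 200 mm high, at the back; leave alone. Origin under its centre
- oil_dark: brown oil bottle, 56 mm diameter, 180 mm high, at the back; leave alone. Origin under its centre
- spice_jar: orange jar with a green lid, 64 mm diameter, 90 mm high, at the back; leave alone. Origin under its centre
- tin: tin with a yellow label, 74 mm diameter, 100 mm high, at the back; leave alone. Origin under its centre
- label_roll: roll of white labels standing flat, 80 mm diameter, 45 mm high; leave alone. Origin under its centre
- spare_lid: loose brass-coloured jar lid, 72 mm diameter, 14 mm high; leave alone. Origin under its centre
- scoop: spoon lying on the counter near the robot; leave alone

How it is judged:
By the outcome, as a careful person would: the job done as asked, in the order asked, and still so for the second after the job is handed in, with the robot touching nothing.
It also fails if it takes over 72 s, if anything falls off the work surface, if the arm or the gripper's body presses on something with over 40 N, if the wrist force passes 120 N, or if a joint passes its speed limit or range.

### The arm

A 6-joint arm with a two-finger parallel gripper is mounted at the origin on the work surface. World frame = base frame: x ahead of the robot, y to its left, z up, the work surface at z = 0. Lengths are in m, angles in rad, forces in N, time in s.
With the tool pointing down it reaches from about 0.2 to 0.875 m from the base axis. Payload 3.4 kg.
Tool frame: the origin (TCP) lies midway between the tips of the shut fingers; the grasp point (between the pads) lies 19 mm behind it; z points along the fingers, y is the direction in which the jaws open and shut (so a half turn about z gives the same grasp; the last joint's range is limited). The gripper opens to 94 mm and grips with 3 to 60 N. Pads are 16 mm wide; open, the fingers measure 119 mm over their backs; the gripper's body (75 mm by 177 mm) begins 78 mm behind the grasp point.
Start: joints at [-0.121, 0.276, 1.505, -0, 1.361, -0.121], TCP at [0.575, -0, 0.205] pointing down, gripper open.
Joint ranges: [-2.89, 2.89], [-0.75, 2.08], [0.22, 2.7], [-1.18, 4.32], [0.11, 2.71], [-2.7, 2.7]. Speed limits (rad/s): [2.57, 2.57, 3.14, 3.14, 3.14, 3.14].

### API

Orientations are given as a unit quaternion [w, x, y, z].
In Python, from cell import status, read_camera, finish_job gives the robot as it stands. The module is installed in compiled form; this text tells all that it offers.
- The arm moves only by the shell command python3 -m handwheel 'ROWS' [OPENING]. ROWS is JSON, a list of rows, each an object with "delta_pos": the shift along the tool's x, y, z as a fraction of full scale, a list of three; "twist": the turn, a rotation vector about the tool's x, y, z as a fraction of full scale, a list of three. In form: [{"delta_pos": [dx, dy, dz], "twist": [ax, ay, az]}, ...]. A call has 1 to 20 rows; each row shifts and turns the pose as measured when the row begins, along the tool's axes as they then stand; what a row does not reach is not made up. Full scale, the value 1, is 400 mm for a shift and 0.15 rad for a turn. A row lasts 1/10 s, in which the tool goes at most 50 mm and 8.59 degrees, less where a joint would pass 70% of its speed; a pose out of reach is approached as far as the arm can. A call with a number of a shift or a turn outside -1 to 1 is refused whole. A call with a gripper value outside its range is refused whole. OPENING is the finger opening in mm, from 0 to 94, set as the call begins (- or left out, the last holds). The fingers move at their own pace and stop on an object; the grip force is fixed at half the most. Time passes only in rows, so rows that do not move let the fingers close. It gives the time, the measured TCP pose, the force and the opening at its end, in the units of the state.
- status.sense(): the state, without advancing time (a new reading comes with each control period).
- read_camera(name): name is "scene" or "side" or "wrist"; returns a dict with "pixels" (480x640x3 uint8, red, green, blue), "depth" (480x640 float32, m along the optical axis (not along the pixel's ray), 0 where there is no reading), "camera_matrix" (3x3 intrinsics, pixels), "eye" and "rotation" of the camera in the world. Camera axes: x right, y down, z forward; pixel columns grow to the right and rows downward; lengths in m; the calibration is good to about 2 mm. A picture is of the moment at which its call begins.
- finish_job(): hands the job in, once; it reports no verdict.
The state is a dict: "clock": time; "q": joint angles; "qd": joint speeds; "tau": joint torques, N m; "tcp_pos": TCP position; "eef_rot": TCP orientation; "wrist_force": force on the tool from outside, world axes, zero at the start; "ft_torque": the same for the moment, N m; "grip_width": finger opening in m.
Only numpy, scipy, OpenCV 4.12 (cv2) and the standard library are available. Lean on these libraries where they do the work, as an engineer would, in place of code of your own. Each camera call takes 0.05 s, during which the arm holds its last target.

## Working session

There is one attempt and no reset: what is moved stays moved. The work goes in short steps, Python scripts to look and compute and a shell command to move; the robot and the scene stay as the last step left them, time stands still between calls to the robot, and variables do not carry over. Pictures are saved under pics/ and viewed, and the job is handed in when it is done.

```bash
mkdir -p pics; ls
cat > h.py <<'E'
import numpy as np, cv2
from cell import status, read_camera, finish_job
def snap(name,fn):
    c=read_camera(name); cv2.imwrite('pics/'+fn+'.png',c['pixels'][:,:,::-1]); np.savez('pics/'+fn+'.npz',**c); return c
def load(fn): return dict(np.load('pics/'+fn+'.npz'))
def ray(c,u,v):
    K=c['camera_matrix']; d=np.array([(u-K[0,2])/K[0,0],(v-K[1,2])/K[1,1],1.0]); return c['rotation']@d
def pt(c,u,v): return c['eye']+ray(c,u,v)*c['depth'][int(round(v)),int(round(u))]
def ptz(c,u,v,z):
    d=ray(c,u,v); return c['eye']+d*(z-c['eye'][2])/d[2]
def proj(c,p):
    q=c['rotation'].T@(np.array(p)-c['eye']); K=c['camera_matrix']; return (K@(q/q[2]))[:2]
E
python3 - <<'E'
from h import *
print(status.sense())
for n in ['scene','side','wrist']:
    c=snap(n,n+'0'); print(n,c['eye'],c['rotation'].round(3).tolist(),c['camera_matrix'].tolist())
E
```

```text
pics
{'clock': 0.0, 'q': array([-1.21029690e-01,  2.76589676e-01,  1.50613341e+00,  2.45767350e-05,
        1.36069743e+00, -1.21004229e-01]), 'qd': array([ 0.00045187,  0.00148218, -0.00076301, -0.00048376,  0.00146532,
       -0.0009298 ]), 'tau': array([ 1.66144628e-04, -4.04588020e+01, -2.37234324e+01,  7.02253589e-02,
        3.46444664e-02, -1.77189750e-04]), 'tcp_pos': array([5.74425835e-01, 5.68228940e-05, 2.04607677e-01]), 'eef_rot': array([-7.26946595e-04,  7.07117308e-01,  7.07095664e-01, -5.54045492e-04]), 'wrist_force': array([0.36966718, 1.32594775, 0.01081715]), 'ft_torque': array([ 0.01605531, -0.01071016,  0.08797107]), 'grip_width': 0.09429134721468416}
scene [ 1.10479718 -0.18925648  0.83020627] [-0.246, 0.769, 0.559, -0.188] [[478.38162561738187, 0.0, 319.9510135769371], [0.0, 478.38162561738187, 244.3027016952425], [0.0, 0.0, 1.0]]
side [ 0.14481081 -0.73786296  0.71494746] [-0.427, 0.862, -0.246, 0.119] [[438.5592672581075, 0.0, 318.25010661899677], [0.0, 438.5592672581075, 238.91374808550756], [0.0, 0.0, 1.0]]
wrist [0.57660781 0.07050435 0.38276903] [0.122, 0.993, 0.0, -0.001] [[403.6882972768962, 0.0, 323.82850566702626], [0.0, 403.6882972768962, 237.05019252315128], [0.0, 0.0, 1.0]]
```

```bash
python3 - <<'E'
s=open('h.py').read()
s=s.replace("import numpy as np, cv2","import numpy as np, cv2\nfrom scipy.spatial.transform import Rotation as Ro")
s=s.replace("return c['rotation']@d","return Rm(c)@d").replace("c['rotation'].T@","Rm(c).T@")
s+="def Rm(c): w,x,y,z=c['rotation']; return Ro.from_quat([x,y,z,w]).as_matrix()\n"
open('h.py','w').write(s)
E
python3 -c "
from h import *
for n in ['scene0','side0','wrist0']:
    c=load(n); print(n, pt(c,320,400), pt(c,100,300))"
```

```text
scene0 [ 0.84344847 -0.1179814  -0.00143253] [ 0.51837389 -0.47503039 -0.00060819]
side0 [ 0.38272975 -0.35274246  0.00197477] [0.09154711 0.12693266 0.00036572]
wrist0 [0.57578568 0.02414609 0.31890144] [ 0.347391   -0.09145177 -0.00104357]
```

View pics/scene0.png

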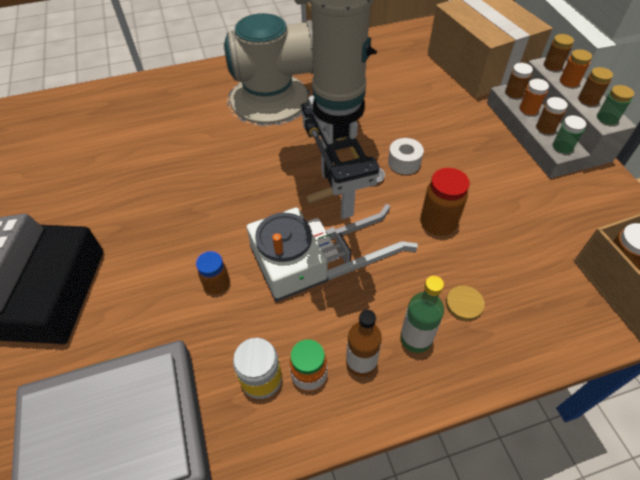

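View pics/side0.png

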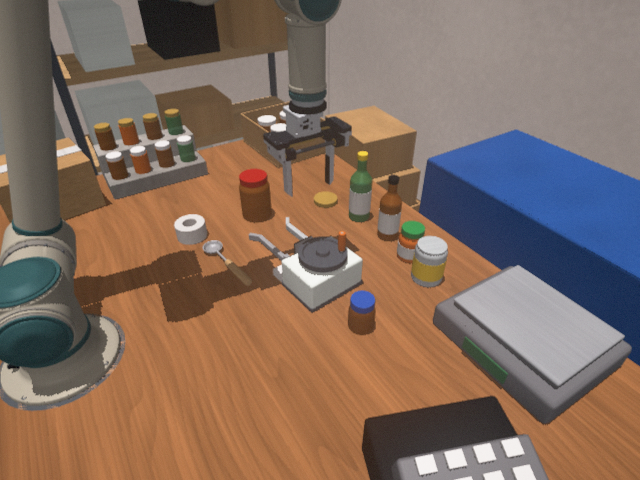

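View pics/wrist0.png

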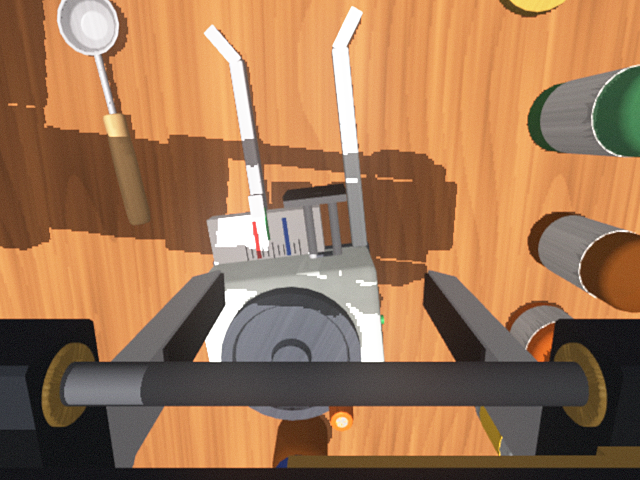

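Run:
```python
from h import *
c=load('scene0')
im=c['pixels'][:,:,::-1]
cv2.imwrite('pics/scene_crop.png',cv2.resize(im[160:310,230:480],None,fx=3.2,fy=3.2,interpolation=cv2.INTER_CUBIC))
w=load('wrist0')['pixels'][:,:,::-1]
cv2.imwrite('pics/wrist_crop.png',cv2.resize(w[0:300,190:390],None,fx=2,fy=2,interpolation=cv2.INTER_CUBIC))
s=load('side0')['pixels'][:,:,::-1]
cv2.imwrite('pics/side_crop.png',cv2.resize(s[150:340,160:410],None,fx=3.1,fy=3.1,interpolation=cv2.INTER_CUBIC))
```

```text
(no output)
```

View pics/scene_crop.png

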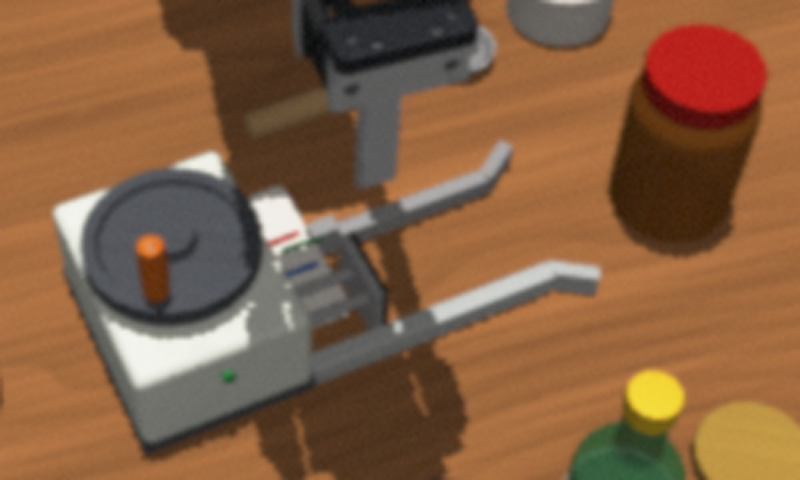

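View pics/wrist_crop.png

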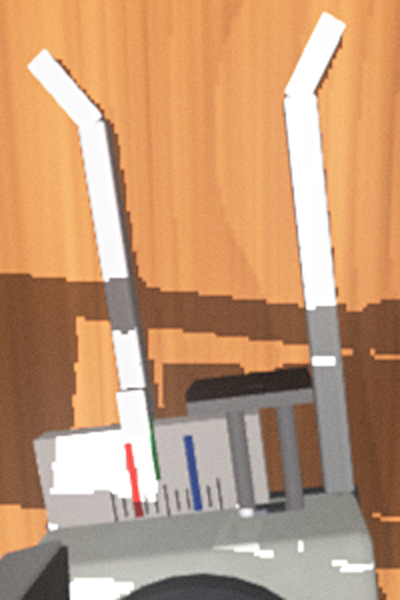

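View pics/side_crop.png

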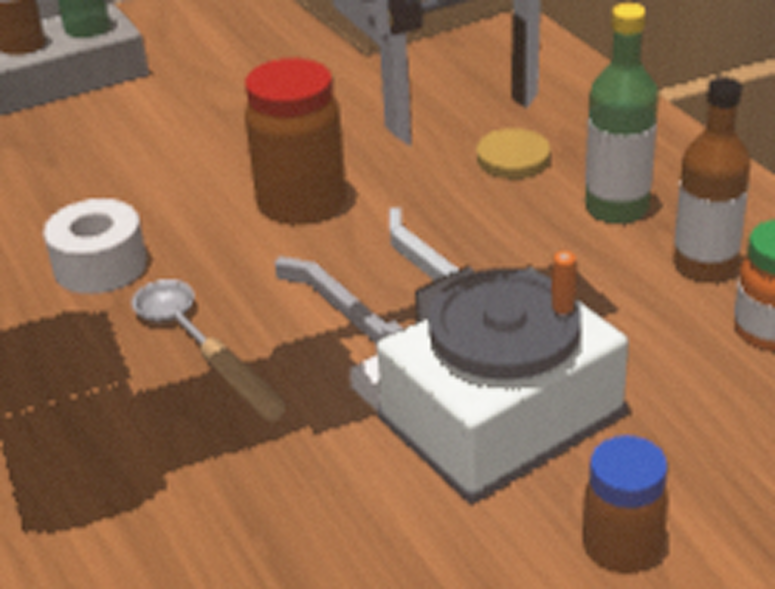

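Run:
```python
from h import *
c=load('wrist0')
def P(x,y,z): return ptz(c,190+x/2,y/2,z)
a,b=P(286,97,.018),P(327,490,.018)
print('rail',a,b); d=(b-a)[:2]; d/=np.linalg.norm(d); yaw=np.arctan2(d[1],d[0]); print('yaw',yaw)
a2,b2=P(104,122,.018),P(147,388,.018); e=(b2-a2)[:2]; print('fence',a2,b2,np.arctan2(e[1],e[0]))
n=np.array([-d[1],d[0]])  # labeller y
for nm,p in dict(rail=a,railb=b,fa=a2,fb=b2,red1=P(128,443,.02),red2=P(138,515,.02),bl1=P(186,436,.02),bl2=P(198,510,.02),ptr=P(157,478,.022),mouthA=P(286,97,.018),mouthF=P(104,122,.018)).items(): print(nm,p.round(4),'y',round((p[:2]-a[:2])@n+.045,4),'x',round((p[:2]-a[:2])@d,4))
# wheel: points cloud from all
for nm in ['scene0','side0','wrist0']:
    c=load(nm); K=c['camera_matrix']; v,u=np.mgrid[:480,:640]; D=c['depth']
    pc=np.stack([(u-K[0,2])/K[0,0]*D,(v-K[1,2])/K[1,1]*D,D],-1)@Rm(c).T+c['eye']
    near=(D>0)&(np.linalg.norm(pc[...,:2]-np.array([.56,-.05]),axis=-1)<.2)
    px=c['pixels'].astype(int); dark=px.max(-1)<110
    m=near&(abs(pc[...,2]-.101)<.004)&dark&(px.max(-1)-px.min(-1)<25)
    q=pc[m][:,:2]; print(nm,'disc',m.sum(), cv2.minEnclosingCircle(q.astype(np.float32)), q.mean(0) if len(q) else 0)
    og=(px[...,0]>170)&(px[...,1]<120)&(px[...,2]<70)&near&(pc[...,2]>.108)&(pc[...,2]<.16)
    q=pc[og]; print('knob',og.sum(),q.mean(0),q.min(0),q.max(0))
    jr=(D>0)&(pc[...,2]>.12)&(pc[...,2]<.14)&(px[...,0]>150)&(px[...,1]<50)&(px[...,2]<50)
    q=pc[jr]; 
    if len(q): print('lid',len(q),cv2.minEnclosingCircle(q[:,:2].astype(np.float32)),q[:,2].max())
    bl=(D>0)&(pc[...,2]>.07)&(pc[...,2]<.09)&(px[...,2]>120)&(px[...,0]<70)&(px[...,1]<100)
    q=pc[bl]; 
    if len(q): print('bluelid',len(q),cv2.minEnclosingCircle(q[:,:2].astype(np.float32)),q[:,2].max())
```

```text
rail [0.58353801 0.14169609 0.018     ] [ 0.60364497 -0.02804054  0.018     ]
yaw -1.452886048637782
fence [0.50713023 0.13203229 0.018     ] [0.52114238 0.01984507 0.018     ] -1.4465400283009358
rail [0.5835 0.1417 0.018 ] y 0.045 x 0.0
railb [ 0.6036 -0.028   0.018 ] y 0.045 x 0.1709
fa [0.5071 0.132  0.018 ] y -0.032 x 0.0006
fb [0.5211 0.0198 0.018 ] y -0.0313 x 0.1137
red1 [ 0.5118 -0.0052  0.02  ] y -0.0435 x 0.1375
red2 [ 0.5151 -0.0397  0.02  ] y -0.0443 x 0.1721
bl1 [ 0.5385 -0.0019  0.02  ] y -0.0166 x 0.1373
bl2 [ 0.5433 -0.0372  0.02  ] y -0.016 x 0.1729
ptr [ 0.5249 -0.0213  0.022 ] y -0.0324 x 0.1549
mouthA [0.5835 0.1417 0.018 ] y 0.045 x 0.0
mouthF [0.5071 0.132  0.018 ] y -0.032 x 0.0006
scene0 disc 1091 ((0.5508745312690735, -0.09752584993839264), 0.05576242133975029) [ 0.55240457 -0.09675828]
knob 22 [ 0.58789618 -0.11651542  0.14823005] [ 0.58128992 -0.12272973  0.14623531] [ 0.59414772 -0.10983122  0.14974183]
lid 746 ((0.5455407500267029, 0.25147414207458496), 0.03796357288956642) 0.13233125773554744
bluelid 408 ((0.5529062151908875, -0.24677591025829315), 0.02471965365111828) 0.0813281838874953
side0 disc 1080 ((0.547193169593811, -0.09816243499517441), 0.05696311593055725) [ 0.542836   -0.09988704]
knob 10 [ 0.58343235 -0.12034615  0.15003987] [ 0.57819919 -0.12422358  0.1474068 ] [ 0.59112227 -0.11572438  0.15238111]
lid 4 ((0.541155219078064, 0.22864839434623718), 0.027314748615026474) 0.1326941797667015
bluelid 70 ((0.5480555891990662, -0.24949263036251068), 0.023736130446195602) 0.08366972017886787
wrist0 disc 1722 ((0.5498891472816467, -0.09795136749744415), 0.05548685044050217) [ 0.55369341 -0.06860254]
knob 30 [ 0.58588262 -0.11212173  0.14637026] [ 0.57966809 -0.1170447   0.13936063] [ 0.59520847 -0.10813791  0.14874479]
```

The wrist and scene views agree:
- **Waiting jar:** the large red one, with its lid at about (0.545, 0.251).
- **Labeller:** yaw is about -1.452, and the pointer is at fence ≈ +2.3 mm. It needs about +11.7 mm, or 0.975 turns anticlockwise.
- **Wheel:** the axis is at about (0.550, -0.098) and the knob at about (0.586, -0.116).

I'll move above the knob first.

```bash
python3 -m handwheel '[{"delta_pos":[-0.1,0.01,0],"twist":[0,0,0]},{"delta_pos":[-0.1,0.01,0],"twist":[0,0,0]},{"delta_pos":[-0.09,0.01,0],"twist":[0,0,0]},{"delta_pos":[0,0,0],"twist":[0,0,0]},{"delta_pos":[0,0,0],"twist":[0,0,0]}]' 40
python3 - <<'E'
from h import *
snap('wrist','w1');snap('scene','s1');c=snap('side','d1')
for n in ['w1','s1','d1']:
    c=load(n);K=c['camera_matrix']; v,u=np.mgrid[:480,:640]; D=c['depth']
    pc=np.stack([(u-K[0,2])/K[0,0]*D,(v-K[1,2])/K[1,1]*D,D],-1)@Rm(c).T+c['eye']
    px=c['pixels'].astype(int)
    og=(px[...,0]>130)&(px[...,1]<110)&(px[...,2]<70)&(pc[...,2]>.106)&(pc[...,2]<.158)&(np.linalg.norm(pc[...,:2]-np.array([.55,-.098]),axis=-1)<.06)
    q=pc[og];print(n,og.sum(),q.mean(0),q.min(0),q.max(0))
E
```

```text
clock: 0.65
tcp_pos: [0.5863, -0.118, 0.2027]
eef_rot: [-0.002, 0.706, 0.708, -0.001]
wrist_force: [-0.0, -0.2, 0.0]
grip_width: 0.0576
w1 545 [ 0.58809856 -0.11307139  0.14296724] [ 0.58066875 -0.12358228  0.10662994] [ 0.59595943 -0.10761227  0.150276  ]<stdin>:8: RuntimeWarning: Mean of empty slice.
  ret = um.true_divide(
Traceback (most recent call last):
ValueError: zero-size array to reduction operation minimum which has no identity
```

View pics/w1.png

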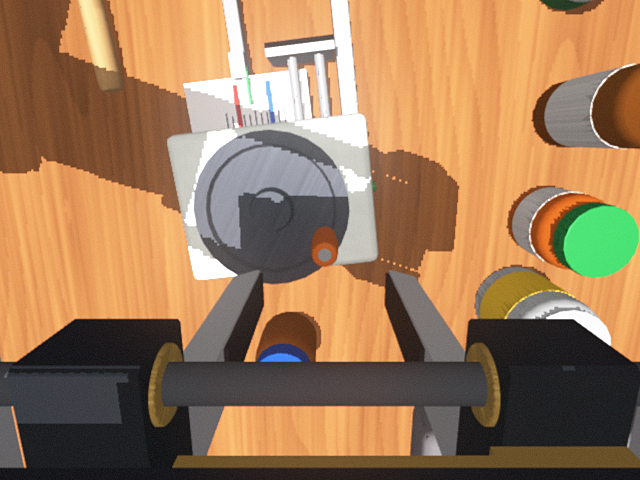

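View pics/d1.png

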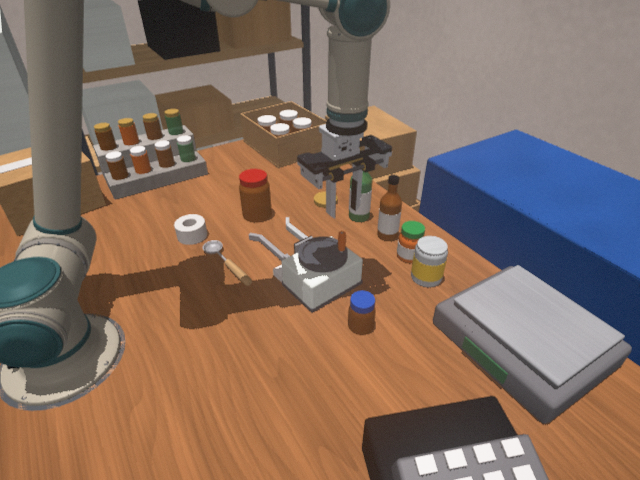

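Run:
```python
from h import *
c=load('w1')
print('knob top',ptz(c,324,255,.15))
K=c['camera_matrix']; v,u=np.mgrid[:480,:640]; D=c['depth']
pc=np.stack([(u-K[0,2])/K[0,0]*D,(v-K[1,2])/K[1,1]*D,D],-1)@Rm(c).T+c['eye']
px=c['pixels'].astype(int)
m=(abs(pc[...,2]-.101)<.004)&(px.max(-1)-px.min(-1)<25)&(px.max(-1)<130)&(np.linalg.norm(pc[...,:2]-np.array([.55,-.098]),axis=-1)<.07)
print(cv2.minEnclosingCircle(pc[m][:,:2].astype(np.float32)))
im=c['pixels'][70:140,170:300,::-1]
cv2.imwrite('pics/w1c.png',cv2.resize(im,None,fx=6,fy=6,interpolation=cv2.INTER_CUBIC))
```

```text
knob top [ 0.58791633 -0.11596184  0.15      ]
((0.5503215789794922, -0.09779231250286102), 0.054781723767519)
```

View pics/w1c.png

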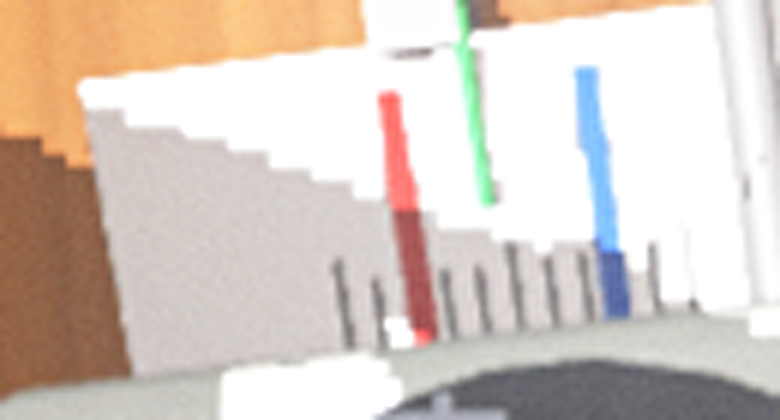

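```bash
python3 -m handwheel '[{"delta_pos":[0.004,0.004,0.08],"twist":[0,0,0]},{"delta_pos":[0,0,0.08],"twist":[0,0,0]},{"delta_pos":[0,0,0.05],"twist":[0,0,0]},{"delta_pos":[0,0,0],"twist":[0,0,0]}]' 40; python3 -m handwheel '[{"delta_pos":[0,0,0],"twist":[0,0,0]}]'
python3 -c "
from h import *
snap('side','d2');c=snap('wrist','w2'); d=load('d2')['pixels'][:,:,::-1]; cv2.imwrite('pics/d2c.png',cv2.resize(d[130:310,230:430],None,fx=3.3,fy=3.3))"
```

```text
clock: 1.2
tcp_pos: [0.5888, -0.1101, 0.1188]
eef_rot: [-0.0, 0.703, 0.711, 0.001]
wrist_force: [-0.7, -0.8, -0.9]
grip_width: 0.0402
clock: 1.3
tcp_pos: [0.589, -0.1091, 0.1192]
eef_rot: [-0.0, 0.703, 0.712, 0.001]
wrist_force: [-0.4, 0.4, 0.3]
grip_width: 0.0399
```

View pics/d2c.png

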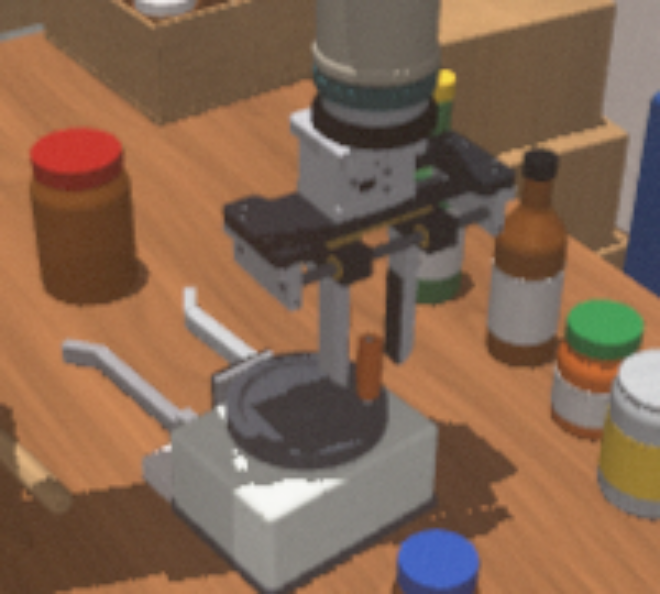

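View pics/w2.png

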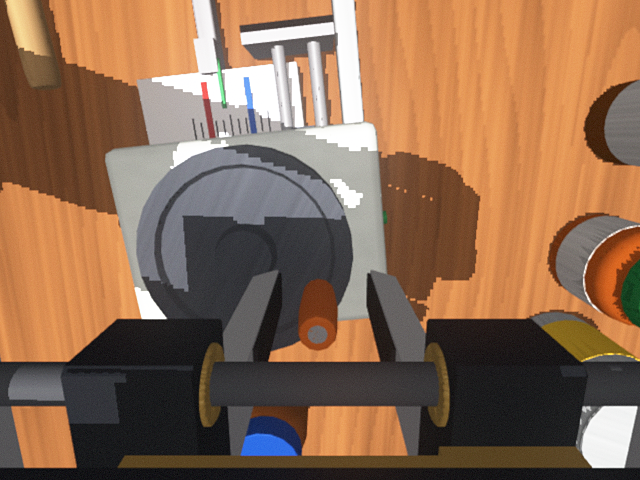

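```bash
python3 -m handwheel '[{"delta_pos":[-0.018,-0.003,0.002],"twist":[0,0,0]},{"delta_pos":[0,0,0],"twist":[0,0,0]},{"delta_pos":[0,0,0],"twist":[0,0,0]}]' 40
```

```text
clock: 1.7
tcp_pos: [0.5901, -0.1177, 0.1222]
eef_rot: [0.003, 0.703, 0.712, 0.003]
wrist_force: [-0.5, 0.6, 0.1]
grip_width: 0.04
```

```bash
python3 -m handwheel '[{"delta_pos":[0.004,-0.004,0.004],"twist":[0,0,0]},{"delta_pos":[0,0,0],"twist":[0,0,0]},{"delta_pos":[0,0,0],"twist":[0,0,0]},{"delta_pos":[0,0,0],"twist":[0,0,0]}]' 5; python3 -c "
from h import *
s=status.sense();print(s['tcp_pos'],s['wrist_force'],s['qd'].round(3))"
```

```text
clock: 2.1
tcp_pos: [0.5866, -0.1163, 0.1213]
eef_rot: [0.002, 0.703, 0.711, 0.002]
wrist_force: [-1.5, -0.7, 2.1]
grip_width: 0.0164
[ 0.58664627 -0.11631789  0.12128365] [-1.48338222 -0.68390598  2.10045718] [-0.001  0.001 -0.     0.001 -0.001  0.   ]
```

```bash
python3 -m handwheel '[{"delta_pos":[0.026,0.0087,0],"twist":[0,0,0]},{"delta_pos":[0.0273,0.0017,0],"twist":[0,0,0]}]'
cat > ang.py <<'E'
from h import *
s=status.sense(); p=s['tcp_pos']; A=np.array([.5503,-.0978]); r=p[:2]-A
w,x,y,z=s['eef_rot']; R=Ro.from_quat([x,y,z,w]).as_matrix()
th=np.arctan2(r[1],r[0]); print('ang',np.degrees(th).round(2),'rad mm',(np.hypot(*r)*1e3).round(2),'z',p[2].round(4),'F',s['wrist_force'].round(1),'tilt',Ro.from_matrix(R@np.array([[0,1,0],[1,0,0],[0,0,-1]])).as_rotvec().round(3), 'w',s['grip_width'].round(4))
t=th; cur=p.copy()
for k in range(6):
    t2=th+np.radians(15*(k+1)); g=np.array([A[0]+.042*np.cos(t2),A[1]+.042*np.sin(t2),p[2]])
    d=R.T@(g-cur)/.4; print(np.round(d,4)[:2],end=' '); cur=g
print()
E
python3 ang.py
```

```text
clock: 2.3
tcp_pos: [0.5906, -0.0969, 0.1213]
eef_rot: [0.003, 0.703, 0.711, 0.0]
wrist_force: [-1.2, -2.7, -0.4]
grip_width: 0.0166Traceback (most recent call last):
  File "ang.py", line 4, in <module>
    th=np.arctan2(r[1],r[0]); print('ang',np.degrees(th).round(2),'rad mm',(np.hypot(*r)*1e3).round(2),'z',p[2].round(4),'F',s['wrist_force'].round(1),'tilt',Ro.from_matrix(R@np.array([[0,1,0],[1,0,0],[0,0,-1]])).as_rotvec().round(3), 'w',s['grip_width'].round(4))
                                                                                                                                                                                                                                               ^^^^^^^^^^^^^^^^^^^^^
AttributeError: 'float' object has no attribute 'round'
```

```bash
sed -i "s/s\['grip_width'\].round(4)/s['grip_width']/" ang.py; python3 ang.py
```

```text
ang 1.33 rad mm 40.33 z 0.1213 F [-1.2 -2.7 -0.4] tilt [-0.004 -0.005  0.011] w 0.016572057271667662
[0.0272 0.0003] [ 0.0252 -0.0108] [ 0.0215 -0.017 ] [ 0.0164 -0.022 ] [ 0.0102 -0.0255] [ 0.0032 -0.0272]
```

```bash
python3 -m handwheel '[{"delta_pos":[0.027,-0.003,0],"twist":[0,0,0]},{"delta_pos":[0.025,-0.0105,0],"twist":[0,0,0]},{"delta_pos":[0.0215,-0.017,0],"twist":[0,0,0]},{"delta_pos":[0.0164,-0.022,0],"twist":[0,0,0]}]'; python3 ang.py
```

```text
clock: 2.7
tcp_pos: [0.5681, -0.0609, 0.1213]
eef_rot: [0.006, 0.702, 0.712, -0.003]
wrist_force: [-1.4, -7.5, 1.1]
grip_width: 0.0164
ang 64.17 rad mm 40.96 z 0.1213 F [-1.4 -7.5  1.1] tilt [-0.013 -0.003  0.015] w 0.01638704774490464
[ 0.0113 -0.0247] [ 0.002  -0.0273] [-0.0051 -0.0269] [-0.0119 -0.0247] [-0.0179 -0.0207] [-0.0227 -0.0154]
```

```bash
python3 -m handwheel '[{"delta_pos":[0.0075,-0.026,0],"twist":[0,0.02,0]},{"delta_pos":[0.001,-0.0273,0],"twist":[0,0.02,0]},{"delta_pos":[-0.006,-0.0269,0],"twist":[0,0.02,0]},{"delta_pos":[-0.0122,-0.0245,0],"twist":[0,0.02,0]}]'; python3 ang.py
```

```text
clock: 3.1
tcp_pos: [0.5283, -0.0615, 0.1213]
eef_rot: [0.004, 0.701, 0.713, 0.006]
wrist_force: [2.3, 0.5, 0.4]
grip_width: 0.0162
ang 121.23 rad mm 42.43 z 0.1213 F [2.3 0.5 0.4] tilt [ 0.002 -0.014  0.018] w 0.016170050711153065
[-0.0177 -0.0211] [-0.0218 -0.0166] [-0.0254 -0.0104] [-0.0272 -0.0035] [-0.0272  0.0037] [-0.0253  0.0106]
```

```bash
python3 -m handwheel '[{"delta_pos":[-0.0177,-0.0205,0],"twist":[0.02,0,0]},{"delta_pos":[-0.0218,-0.0162,0],"twist":[0.02,0,0]},{"delta_pos":[-0.0254,-0.0104,0],"twist":[0.02,0,0]},{"delta_pos":[-0.0272,-0.0035,0],"twist":[0.02,0,0]}]'; python3 ang.py
```

```text
clock: 3.5
tcp_pos: [0.5065, -0.0986, 0.1213]
eef_rot: [-0.002, 0.701, 0.713, 0.004]
wrist_force: [3.5, 2.4, -1.8]
grip_width: 0.0164
ang -178.97 rad mm 43.81 z 0.1213 F [ 3.5  2.4 -1.8] tilt [ 0.008 -0.003  0.016] w 0.01641608797409472
[-0.0272  0.0082] [-0.0253  0.0105] [-0.0217  0.0167] [-0.0166  0.0218] [-0.0104  0.0253] [-0.0035  0.0272]
```

```bash
python3 -m handwheel '[{"delta_pos":[-0.027,0.0045,0],"twist":[0,-0.01,0]},{"delta_pos":[-0.0253,0.0105,0],"twist":[0,-0.01,0]},{"delta_pos":[-0.0217,0.0167,0],"twist":[0,-0.01,0]},{"delta_pos":[-0.0166,0.0218,0],"twist":[0,-0.01,0]}]'; python3 ang.py
```

```text
clock: 3.9
tcp_pos: [0.5288, -0.1357, 0.1212]
eef_rot: [-0.003, 0.703, 0.711, 0.004]
wrist_force: [0.5, 7.3, 3.7]
grip_width: 0.0163
ang -119.53 rad mm 43.54 z 0.1212 F [0.5 7.3 3.7] tilt [ 0.009 -0.002  0.011] w 0.01628248007852888
[-0.0072  0.0272] [-0.0037  0.0272] [0.0035 0.0272] [0.0104 0.0254] [0.0166 0.0218] [0.0217 0.0168]
```

```bash
python3 -m handwheel '[{"delta_pos":[-0.008,0.0265,0],"twist":[0,-0.01,0]},{"delta_pos":[-0.0025,0.0272,0],"twist":[0,-0.01,0]},{"delta_pos":[0.004,0.0272,0],"twist":[0,-0.01,0]},{"delta_pos":[0.0106,0.0254,0],"twist":[0,-0.01,0]}]'; python3 ang.py;  python3 - <<'E'
from h import *
c=snap('wrist','w3'); cv2.imwrite('pics/w3c.png',cv2.resize(c['pixels'][60:190,100:340,::-1],None,fx=3.3,fy=3.3,interpolation=cv2.INTER_CUBIC))
E
```

```text
clock: 4.3
tcp_pos: [0.5695, -0.1349, 0.1212]
eef_rot: [-0.005, 0.704, 0.711, -0.002]
wrist_force: [-4.5, 3.2, 5.8]
grip_width: 0.0162
ang -62.6 rad mm 41.82 z 0.1212 F [-4.5  3.2  5.8] tilt [0.005 0.01  0.01 ] w 0.016229097561742224
[0.0151 0.0228] [0.0208 0.0179] [0.0247 0.0119] [0.0269 0.0051] [ 0.0273 -0.0021] [ 0.0259 -0.0091]
```

View pics/w3.png

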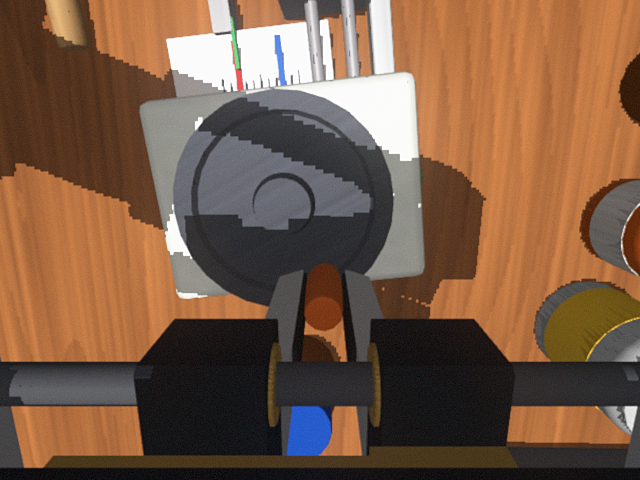

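```bash
python3 -m handwheel '[{"delta_pos":[0.0155,0.022,0],"twist":[-0.02,-0.01,0]},{"delta_pos":[0.02,0.017,0],"twist":[-0.02,-0.01,0]},{"delta_pos":[0,0,0],"twist":[0,0,0]}]'; python3 ang.py;  python3 - <<'E'
from h import *
c=snap('wrist','w4'); cv2.imwrite('pics/w4c.png',cv2.resize(c['pixels'][0:100,140:320,::-1],None,fx=4.4,fy=4.4,interpolation=cv2.INTER_CUBIC))
E
```

```text
clock: 4.65
tcp_pos: [0.5851, -0.1195, 0.1212]
eef_rot: [-0.004, 0.703, 0.712, -0.004]
wrist_force: [-1.1, 3.6, 3.1]
grip_width: 0.0165
ang -31.93 rad mm 40.95 z 0.1212 F [-1.1  3.6  3.1] tilt [0.001 0.011 0.013] w 0.016536959647644463
[0.0234 0.0139] [0.027  0.0048] [ 0.0273 -0.0023] [ 0.0258 -0.0093] [ 0.0225 -0.0157] [ 0.0177 -0.0209]
```

View pics/w4c.png

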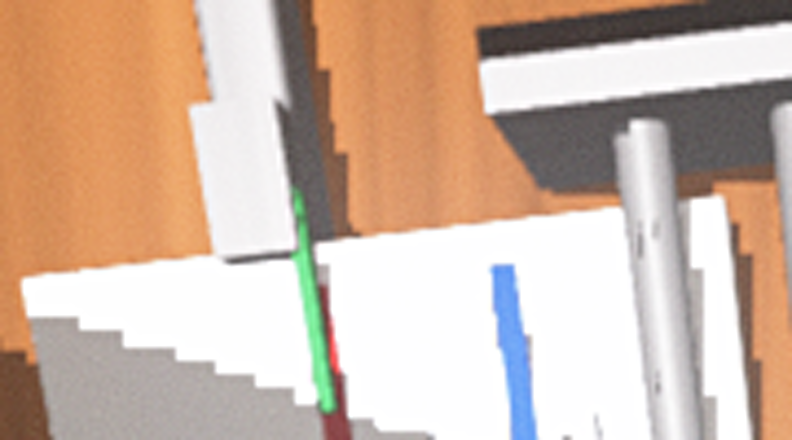

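Run:
```python
from h import *
c=load('w4'); px=c['pixels'].astype(int)
yaw=-1.452; d=np.array([np.cos(yaw),np.sin(yaw)]); n=np.array([-d[1],d[0]]); O=np.array([.5388,.1364])
K=c['camera_matrix']; v,u=np.mgrid[:480,:640]; D=c['depth']
pc=np.stack([(u-K[0,2])/K[0,0]*D,(v-K[1,2])/K[1,1]*D,D],-1)@Rm(c).T+c['eye']
r,g,b=px[...,0],px[...,1],px[...,2]
box=(v<110)&(u>140)&(u<320)
for nm,m in dict(red=(r>g+60)&(abs(g-b)<25),green=(g>r+50)&(g>b+30),blue=(b>r+60)).items():
    m=m&box; q=pc[m]; L=np.c_[(q[:,:2]-O)@d,(q[:,:2]-O)@n,q[:,2]]
    print(nm,len(q),'med y z',np.median(L,0).round(4),'x range',L.min(0).round(4),L.max(0).round(4))
```

```text
red 92 med y z [ 0.1582 -0.0437  0.0197] x range [ 0.1381 -0.046   0.0182] [ 0.1646 -0.0422  0.0215]
green 156 med y z [ 0.1415 -0.0437  0.0247] x range [ 0.1257 -0.0453  0.022 ] [0.19   0.0268 0.2993]
blue 275 med y z [ 0.1513 -0.0163  0.0196] x range [ 0.1368 -0.0183  0.0165] [0.19   0.0268 0.2993]
```

```bash
python3 -m handwheel '[{"delta_pos":[0,0,0],"twist":[0,0,0]},{"delta_pos":[0,0,0],"twist":[0,0,0]},{"delta_pos":[0,0,0],"twist":[0,0,0]}]' 40;python3 -m handwheel '[{"delta_pos":[0,0,-0.1],"twist":[0,0,0]},{"delta_pos":[0,0,-0.1],"twist":[0,0,0]},{"delta_pos":[0.02,-0.1,-0.02],"twist":[-0.07,0,0]},{"delta_pos":[0.02,-0.05,0],"twist":[0,0,0]},{"delta_pos":[0,0,0],"twist":[0,0,0]},{"delta_pos":[0,0,0],"twist":[0,0,0]}]'
python3 - <<'E'
from h import *
c=snap('wrist','w5');
E
```

```text
clock: 5.0
tcp_pos: [0.5862, -0.1226, 0.1202]
eef_rot: [-0.002, 0.702, 0.712, -0.005]
wrist_force: [-0.0, -0.8, 0.2]
grip_width: 0.037
clock: 5.6
tcp_pos: [0.528, -0.112, 0.2103]
eef_rot: [0.005, 0.703, 0.711, -0.003]
wrist_force: [-0.5, 0.4, 0.2]
grip_width: 0.0399
```

View pics/w5.png

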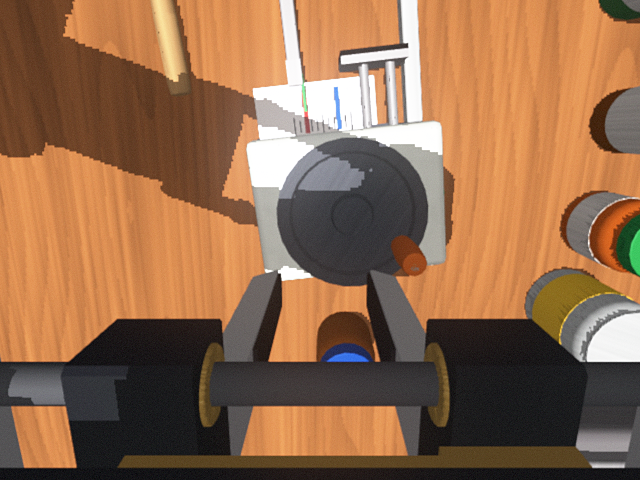

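Run:
```python
from h import *
c=load('w5'); print(c['eye']); cv2.imwrite('pics/w5c.png',cv2.resize(c['pixels'][60:140,250:370,::-1],None,fx=6.6,fy=6.6,interpolation=cv2.INTER_CUBIC))
print('knob top',ptz(c,414,263,.15))
```

```text
[ 0.52854505 -0.03951485  0.38754898]
knob top [ 0.58572423 -0.11752598  0.15      ]
```

View pics/w5c.png

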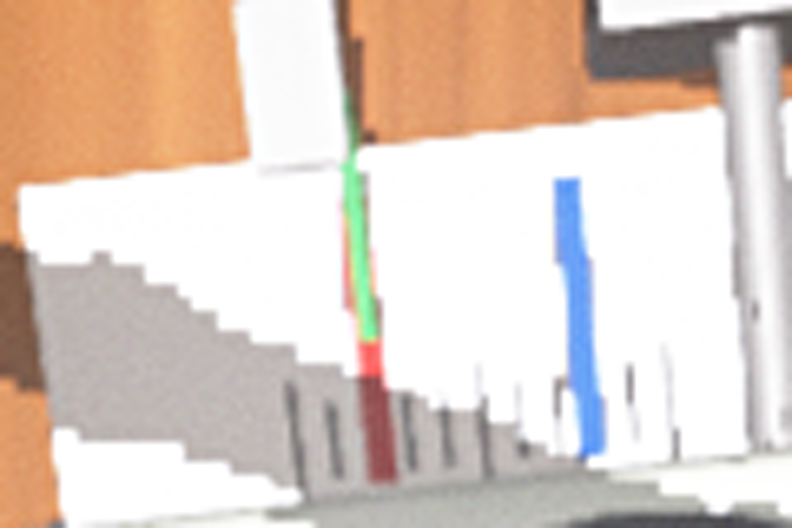

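Run:
```python
from h import *
c=load('scene0'); print('roll',ptz(c,406,148,.045),'oilgreen top',ptz(c,434,285,.2),'spare lid',ptz(c,465,302,.014),'jar lid',ptz(c,450,182,.13))
c=load('side0'); print('roll',ptz(c,190,222,.045),'jar lid',ptz(c,254,177,.13),pt(c,254,177),'scoop',ptz(c,213,248,0))
for n,z in(('scene0',.13),('side0',.13)):
    c=load(n);px=c['pixels'].astype(int);m=((px[...,0]>140)&(px[...,1]<60)&(px[...,2]<60)).astype(np.uint8)
    k,l,st,ce=cv2.connectedComponentsWithStats(m)
    for i in range(1,k):
        if st[i,4]>100: print(n,st[i],ce[i])
```

```text
roll [0.35176299 0.25352745 0.045     ] oilgreen top [0.79297413 0.0839833  0.2       ] spare lid [0.75430135 0.20459565 0.014     ] jar lid [0.55118174 0.2487189  0.13      ]
roll [0.35250519 0.2518864  0.045     ] jar lid [0.5416165 0.2394851 0.13     ] [0.54158499 0.23940749 0.13004645] scoop [0.37894348 0.17152587 0.        ]
scene0 [432 168  37  27 772] [450.32124352 180.97797927]
side0 [240 170  27  13 273] [252.64835165 175.78021978]
```

```bash
python3 -m handwheel '[{"delta_pos":[0.12,0,-0.03],"twist":[0,0,-0.2]},{"delta_pos":[0.12,0,0],"twist":[0,0,-0.2]},{"delta_pos":[0.12,0,0],"twist":[0,0,-0.2]},{"delta_pos":[0.1,0,0],"twist":[0,0,-0.2]},{"delta_pos":[0,0,0],"twist":[0,0,0]},{"delta_pos":[0,0,0],"twist":[0,0,0]}]' 50; python3 -c "
from h import *
snap('wrist','w6');snap('scene','s6')"
```

```text
clock: 6.25
tcp_pos: [0.5262, 0.0745, 0.2155]
eef_rot: [0.005, 0.66, 0.752, -0.004]
wrist_force: [0.8, -0.8, 0.2]
grip_width: 0.0496
```

View pics/w6.png

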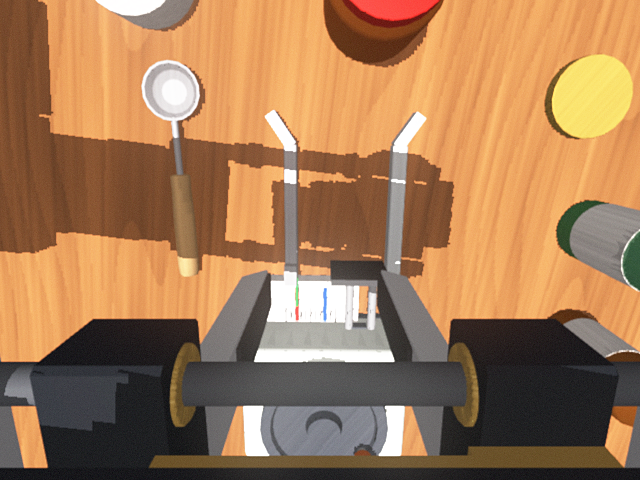

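```bash
python3 -m handwheel '[{"delta_pos":[0.12,0.04,0],"twist":[0,0,0.02]},{"delta_pos":[0.12,0.04,0],"twist":[0,0,0.02]},{"delta_pos":[0.12,0.03,0],"twist":[0,0,0.02]},{"delta_pos":[0,0,0],"twist":[0,0,0]},{"delta_pos":[0,0,0],"twist":[0,0,0]}]' 50; python3 -c "
from h import *
snap('wrist','w7');print(status.sense()['tcp_pos'])"
```

```text
clock: 6.85
tcp_pos: [0.5586, 0.2168, 0.2118]
eef_rot: [0.006, 0.67, 0.743, -0.005]
wrist_force: [0.1, 0.1, 0.4]
grip_width: 0.0497
[0.55860459 0.21671929 0.21176802]
```

View pics/w7.png

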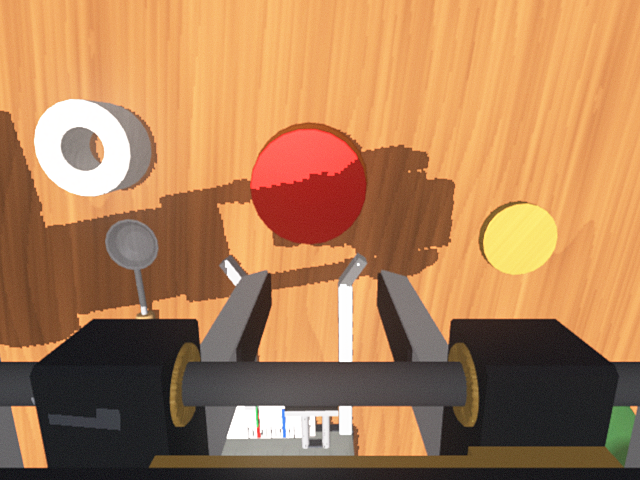

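```bash
cat >> h.py <<'E'
yaw=-1.452; Ld=np.array([np.cos(yaw),np.sin(yaw)]); Ln=np.array([-Ld[1],Ld[0]]); LO=np.array([.5388,.1364])
def lab(p): r=np.array(p)[:2]-LO; return np.array([r@Ld,r@Ln])
def where():
    s=status.sense(); p=s['tcp_pos']; w,x,y,z=s['eef_rot']; R=Ro.from_quat([x,y,z,w]).as_matrix()
    L=np.c_[np.r_[Ld,0],np.r_[Ln,0],[0,0,1]]
    print('lab TCP mm',(lab(p)*1e3).round(1),'z',(p[2]*1e3).round(1),'tool axes in lab:\n',(L.T@R).round(3),'\nF lab',(L.T@s['wrist_force']).round(1),'clock',s['clock']); return p,R,L
E
python3 - <<'E'
from h import *
c=load('w7'); p=ptz(c,309,185,.13); print('jar',p,lab(p)*1e3)
for u,v in [(340,288),(339,300)]: print(lab(ptz(c,u,v,.018))*1e3)
where()
E
```

```text
jar [0.54695284 0.25450647 0.13      ] [-116.30781033   22.09301192]
[ 0.40004543 45.67360147]
[13.13220079 44.61477306]
lab TCP mm [-77.4  29.2] z 211.8 tool axes in lab:
 [[-1.     0.016  0.016]
 [ 0.016  1.     0.   ]
 [-0.016  0.    -1.   ]] 
F lab [-0.7  0.4 -1.1] clock 6.9
```

```bash
python3 -m handwheel '[{"delta_pos":[0.1,-0.008,0],"twist":[0,-0.4,0]},{"delta_pos":[0.1,-0.008,0],"twist":[0,-0.4,0]},{"delta_pos":[0.09,-0.008,0],"twist":[0,-0.8,0]},{"delta_pos":[0,0,0],"twist":[0,-0.8,0]},{"delta_pos":[0,0,0],"twist":[0,0,0]}]' 50; python3 -c "
from h import *
where()"
```

```text
clock: 7.4
tcp_pos: [0.5439, 0.3193, 0.2038]
eef_rot: [0.145, 0.666, 0.72, -0.13]
wrist_force: [-0.4, -0.3, -0.8]
grip_width: 0.0501
lab TCP mm [-181.    26.7] z 203.8 tool axes in lab:
 [[-0.923  0.039  0.382]
 [ 0.038  0.999 -0.01 ]
 [-0.382  0.005 -0.924]] 
F lab [ 0.3 -0.5 -0.8] clock 7.4
```

```bash
python3 -m handwheel '[{"delta_pos":[0.048,-0.004,0.094],"twist":[0,0,0.06]},{"delta_pos":[0.048,-0.004,0.094],"twist":[0,0,0.06]},{"delta_pos":[0.048,-0.004,0.094],"twist":[0,0,0.06]},{"delta_pos":[0.03,-0.004,0.06],"twist":[0,0,0]},{"delta_pos":[0,0,0],"twist":[0,0,0]},{"delta_pos":[0,0,0],"twist":[0,0,0]}]' 50; python3 -c "
from h import *
where(); snap('scene','s8');snap('wrist','w8')"
```

```text
clock: 8.0
tcp_pos: [0.5454, 0.3191, 0.0522]
eef_rot: [0.143, 0.683, 0.705, -0.123]
wrist_force: [0.4, -0.7, -0.8]
grip_width: 0.0497
lab TCP mm [-180.6   28.3] z 52.2 tool axes in lab:
 [[-0.925  0.083  0.371]
 [ 0.085  0.996 -0.01 ]
 [-0.37   0.022 -0.929]] 
F lab [ 0.8  0.3 -0.8] clock 8.0
```

View pics/s8.png

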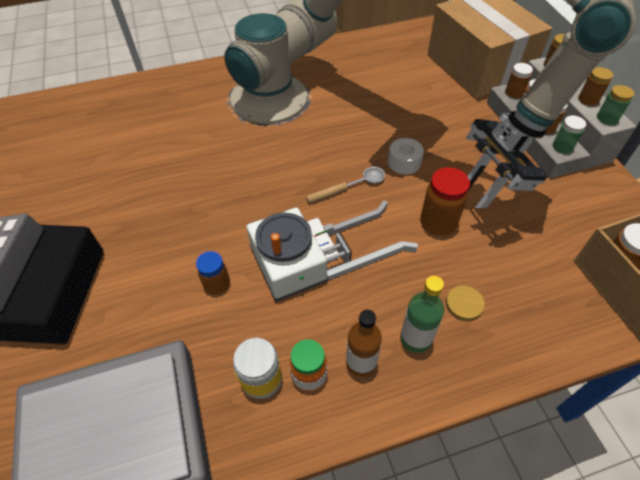

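View pics/w8.png

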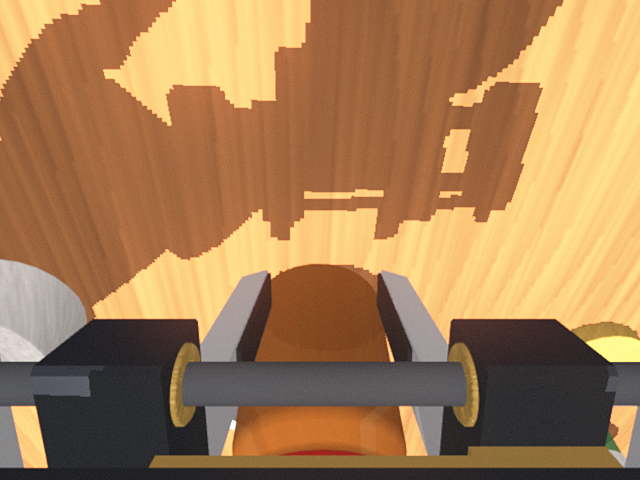

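```bash
python3 -m handwheel '[{"delta_pos":[0.018,-0.01,0.017],"twist":[0,0,-0.35]},{"delta_pos":[0.018,-0.01,0.017],"twist":[0,0,-0.3]},{"delta_pos":[0,0,0],"twist":[0,0,0]},{"delta_pos":[0,0,0],"twist":[0,0,0]}]' 50; python3 -c "
from h import *
where()"
```

```text
clock: 8.5
tcp_pos: [0.5429, 0.3286, 0.0434]
eef_rot: [0.139, 0.65, 0.737, -0.122]
wrist_force: [0.0, -0.9, 0.3]
grip_width: 0.0498
lab TCP mm [-190.3   26.8] z 43.4 tool axes in lab:
 [[-0.932 -0.007  0.363]
 [-0.007  1.     0.003]
 [-0.363  0.001 -0.932]] 
F lab [ 0.8 -0.1  0.3] clock 8.5
```

```bash
python3 -m handwheel '[{"delta_pos":[0.01,-0.014,0.025],"twist":[0,0,0]},{"delta_pos":[-0.0233,0,0.01],"twist":[0,0,0]},{"delta_pos":[-0.0233,0,0.01],"twist":[0,0,0]}]' 50; python3 -c "
from h import *
where()"
```

```text
clock: 8.8
tcp_pos: [0.5412, 0.3082, 0.0336]
eef_rot: [0.139, 0.65, 0.737, -0.119]
wrist_force: [0.3, -0.2, 0.9]
grip_width: 0.0497
lab TCP mm [-170.3   22.7] z 33.6 tool axes in lab:
 [[-0.933 -0.007  0.36 ]
 [-0.005  1.     0.008]
 [-0.36   0.006 -0.933]] 
F lab [0.2 0.3 0.9] clock 8.8
```

```bash
python3 -m handwheel '[{"delta_pos":[-0.0163,0,0.0065],"twist":[0,0,0]},{"delta_pos":[-0.0163,0,0.0065],"twist":[0,0,0]},{"delta_pos":[-0.0163,-0.002,0.0065],"twist":[0,0,0]}]' 50; python3 -c "
from h import *
where();snap('wrist','w9')"
```

```text
clock: 9.1
tcp_pos: [0.5428, 0.2863, 0.0334]
eef_rot: [0.138, 0.652, 0.737, -0.118]
wrist_force: [-1.2, 4.4, 2.3]
grip_width: 0.05
lab TCP mm [-148.4   21.7] z 33.4 tool axes in lab:
 [[-0.934 -0.004  0.356]
 [-0.002  1.     0.007]
 [-0.356  0.006 -0.934]] 
F lab [-4.5 -0.7  2.3] clock 9.1
```

View pics/w9.png

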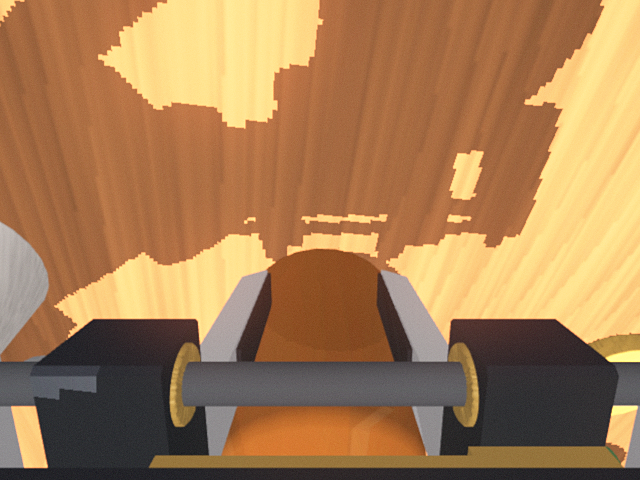

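```bash
python3 -m handwheel '[{"delta_pos":[-0.0163,-0.006,0.0065],"twist":[0,0,0]},{"delta_pos":[-0.0163,-0.006,0.0065],"twist":[0,0,0]},{"delta_pos":[-0.0163,-0.007,0.0065],"twist":[0,0,0]},{"delta_pos":[-0.0163,-0.008,0.0065],"twist":[0,0,0]}]' 50; python3 -c "
from h import *
where();snap('scene','s10');snap('side','d10')"
```

```text
clock: 9.55
tcp_pos: [0.539, 0.2592, 0.0334]
eef_rot: [0.138, 0.652, 0.737, -0.112]
wrist_force: [1.4, 3.6, 0.2]
grip_width: 0.05
lab TCP mm [-122.    14.8] z 33.4 tool axes in lab:
 [[-0.937 -0.007  0.349]
 [-0.001  1.     0.017]
 [-0.349  0.015 -0.937]] 
F lab [-3.4  1.8  0.2] clock 9.55
```

View pics/s10.png

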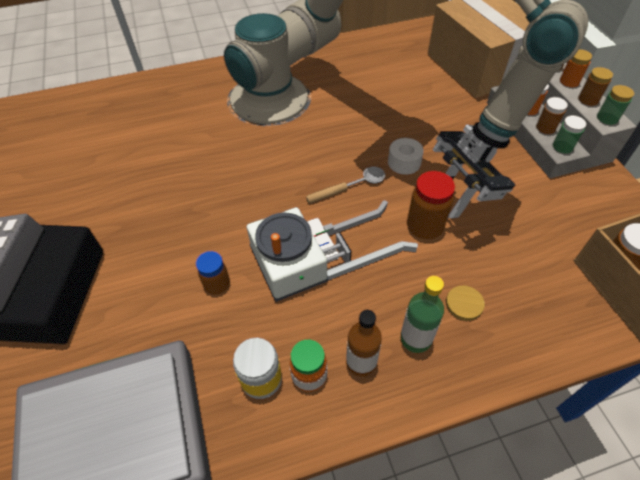

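```bash
python3 -m handwheel '[{"delta_pos":[-0.0125,-0.009,0.005],"twist":[0,0,0]},{"delta_pos":[-0.0125,-0.009,0.005],"twist":[0,0,0]},{"delta_pos":[-0.0125,-0.009,0.005],"twist":[0,0,0]},{"delta_pos":[-0.0125,-0.009,0.005],"twist":[0,0,0]}]' 50; python3 -c "
from h import *
where();c=snap('scene','s11')
px=c['pixels'].astype(int);m=((px[...,0]>140)&(px[...,1]<60)&(px[...,2]<60)).astype(np.uint8)
k,l,st,ce=cv2.connectedComponentsWithStats(m)
for i in range(1,k):
  if st[i,4]>100: print(st[i],ce[i],lab(ptz(c,*ce[i],.127))*1e3)
cv2.imwrite('pics/s11c.png',cv2.resize(c['pixels'][110:310,290:530,::-1],None,fx=3,fy=3))
"
```

```text
clock: 10.05
tcp_pos: [0.5292, 0.2353, 0.0331]
eef_rot: [0.139, 0.652, 0.738, -0.11]
wrist_force: [1.9, 4.9, 0.9]
grip_width: 0.0497
lab TCP mm [-99.3   2.2] z 33.1 tool axes in lab:
 [[-0.937 -0.009  0.348]
 [-0.001  1.     0.021]
 [-0.348  0.02  -0.937]] 
F lab [-4.6  2.5  0.9] clock 10.05
[404 171  38  27 804] [422.47636816 183.86940299] [-59.95542844   4.46295329]
```

View pics/s11c.png

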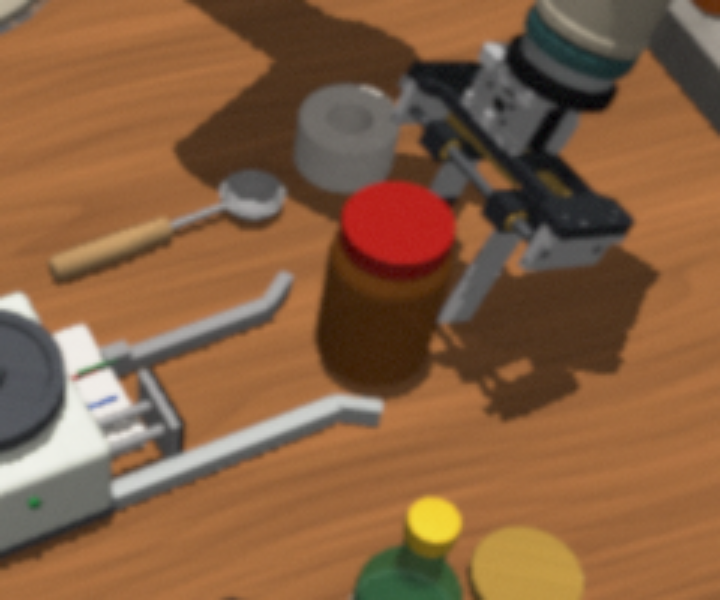

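```bash
python3 -m handwheel '[{"delta_pos":[-0.0163,-0.002,0.006],"twist":[0,0,0]},{"delta_pos":[-0.0163,-0.001,0.006],"twist":[0,0,0]},{"delta_pos":[-0.0163,-0.001,0.006],"twist":[0,0,0]},{"delta_pos":[-0.0163,0,0.006],"twist":[0,0,0]},{"delta_pos":[-0.0163,0,0.006],"twist":[0,0,0]}]' 50; python3 -c "
from h import *
where()"
```

```text
clock: 10.6
tcp_pos: [0.5282, 0.1992, 0.033]
eef_rot: [0.137, 0.652, 0.737, -0.111]
wrist_force: [0.7, 5.7, 2.1]
grip_width: 0.0502
lab TCP mm [-63.6  -3.1] z 33.0 tool axes in lab:
 [[-0.938 -0.006  0.346]
 [-0.     1.     0.016]
 [-0.346  0.015 -0.938]] 
F lab [-5.6  1.4  2.1] clock 10.6
```

```bash
python3 -m handwheel '[{"delta_pos":[-0.012,0.004,0.0045],"twist":[0,0,0]},{"delta_pos":[-0.012,0.005,0.0045],"twist":[0,0,0]},{"delta_pos":[-0.012,0.003,0.0045],"twist":[0,0,0]}]' 50; python3 -c "
from h import *
where();c=snap('scene','s12')
px=c['pixels'].astype(int);m=((px[...,0]>140)&(px[...,1]<60)&(px[...,2]<60)).astype(np.uint8)
k,l,st,ce=cv2.connectedComponentsWithStats(m)
for i in range(1,k):
  if st[i,4]>100: print(st[i],ce[i],lab(ptz(c,*ce[i],.127))*1e3)
cv2.imwrite('pics/s12c.png',cv2.resize(c['pixels'][110:310,290:530,::-1],None,fx=3,fy=3))
"
```

```text
clock: 10.9
tcp_pos: [0.5317, 0.1836, 0.0327]
eef_rot: [0.134, 0.654, 0.736, -0.112]
wrist_force: [-0.8, 6.3, 3.2]
grip_width: 0.0501
lab TCP mm [-47.7  -1.5] z 32.7 tool axes in lab:
 [[-0.939 -0.001  0.344]
 [ 0.002  1.     0.01 ]
 [-0.344  0.01  -0.939]] 
F lab [-6.3 -0.1  3.2] clock 10.9
[380 177  38  28 834] [398.70623501 190.43405276] [-8.33660854 -0.3555878 ]
```

View pics/s12c.png

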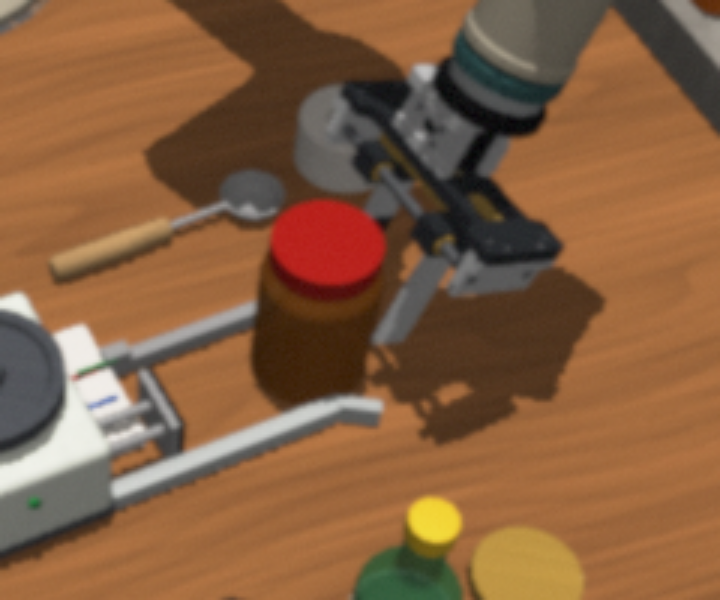

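```bash
python3 -m handwheel '[{"delta_pos":[-0.0141,0.002,0.0052],"twist":[0,0,0]},{"delta_pos":[-0.0141,0.001,0.0052],"twist":[0,0,0]},{"delta_pos":[-0.0141,0.001,0.0052],"twist":[0,0,0]},{"delta_pos":[-0.0141,0,0.0052],"twist":[0,0,0]}]' 50; python3 -c "
from h import *
where()"
```

```text
clock: 11.35
tcp_pos: [0.5344, 0.1598, 0.0328]
eef_rot: [0.132, 0.655, 0.736, -0.113]
wrist_force: [-0.9, 5.9, 2.1]
grip_width: 0.0498
lab TCP mm [-23.7  -1.6] z 32.8 tool axes in lab:
 [[-0.94   0.002  0.342]
 [ 0.004  1.     0.006]
 [-0.342  0.007 -0.94 ]] 
F lab [-6.  -0.2  2.1] clock 11.35
```

```bash
python3 -m handwheel '[{"delta_pos":[-0.0141,0.001,0.0052],"twist":[0,0,0]},{"delta_pos":[-0.0141,0.001,0.0052],"twist":[0,0,0]},{"delta_pos":[-0.0141,0.001,0.0052],"twist":[0,0,0]},{"delta_pos":[-0.0141,0,0.0052],"twist":[0,0,0]},{"delta_pos":[-0.0141,0,0.0052],"twist":[0,0,0]}]' 50; python3 -c "
from h import *
where();c=snap('scene','s13');snap('side','d13')
px=c['pixels'].astype(int);m=((px[...,0]>140)&(px[...,1]<60)&(px[...,2]<60)).astype(np.uint8)
k,l,st,ce=cv2.connectedComponentsWithStats(m)
for i in range(1,k):
  if st[i,4]>100: print(st[i],ce[i],lab(ptz(c,*ce[i],.127))*1e3)
cv2.imwrite('pics/d13c.png',cv2.resize(load('d13')['pixels'][110:340,190:430,::-1],None,fx=2.6,fy=2.6))
"
```

```text
clock: 11.85
tcp_pos: [0.5371, 0.1309, 0.0328]
eef_rot: [0.13, 0.656, 0.735, -0.112]
wrist_force: [-0.9, 5.1, 3.2]
grip_width: 0.0499
lab TCP mm [ 5.3 -2.3] z 32.8 tool axes in lab:
 [[-0.941  0.005  0.338]
 [ 0.007  1.     0.003]
 [-0.337  0.005 -0.941]] 
F lab [-5.2 -0.3  3.2] clock 11.85
[356 185  38  29 862] [374.82598608 198.78422274] [44.66921062 -1.08197051]
```

View pics/d13c.png

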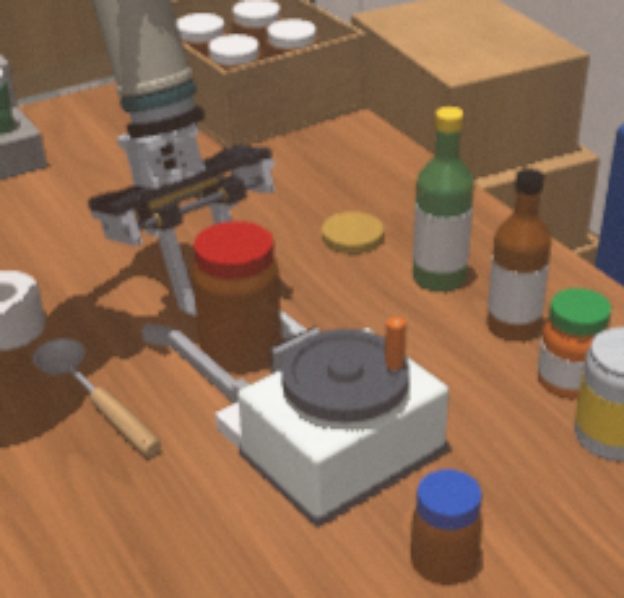

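```bash
python3 -m handwheel '[{"delta_pos":[-0.0141,0.001,0.0052],"twist":[0,0,0]},{"delta_pos":[-0.0141,0.001,0.0052],"twist":[0,0,0]},{"delta_pos":[-0.0141,0.001,0.0052],"twist":[0,0,0]}]' 50; python3 -m handwheel '[{"delta_pos":[-0.006,0.001,0.002],"twist":[0,0,0]}]'; python3 -c "
from h import *
where()"
```

```text
clock: 12.25
tcp_pos: [0.5391, 0.1138, 0.0326]
eef_rot: [0.128, 0.657, 0.735, -0.112]
wrist_force: [-0.6, 6.8, 3.7]
grip_width: 0.0503
clock: 12.35
tcp_pos: [0.5393, 0.1115, 0.0327]
eef_rot: [0.128, 0.657, 0.734, -0.112]
wrist_force: [-0.9, 6.8, 3.6]
grip_width: 0.0502
lab TCP mm [24.8 -2.4] z 32.7 tool axes in lab:
 [[-0.942  0.007  0.335]
 [ 0.008  1.     0.001]
 [-0.335  0.003 -0.942]] 
F lab [-6.8 -0.1  3.6] clock 12.35
```

```bash
F='x'; python3 -m handwheel '[{"delta_pos":[-0.006,0.001,0.002],"twist":[0,0,0]},{"delta_pos":[-0.006,0.001,0.002],"twist":[0,0,0]}]'; python3 -m handwheel '[{"delta_pos":[-0.005,0,0.002],"twist":[0,0,0]}]'
```

```text
clock: 12.55
tcp_pos: [0.5398, 0.1076, 0.0327]
eef_rot: [0.127, 0.658, 0.734, -0.112]
wrist_force: [-0.7, 5.8, 3.0]
grip_width: 0.05
clock: 12.65
tcp_pos: [0.5399, 0.1061, 0.0327]
eef_rot: [0.126, 0.658, 0.734, -0.111]
wrist_force: [0.3, 7.1, 4.5]
grip_width: 0.0497
```

```bash
python3 -m handwheel '[{"delta_pos":[-0.003,0,0.001],"twist":[0,0,0]}]'; python3 -c "
from h import *
where()"
```

```text
clock: 12.75
tcp_pos: [0.5399, 0.1054, 0.0327]
eef_rot: [0.126, 0.658, 0.734, -0.111]
wrist_force: [-1.1, 5.4, 2.7]
grip_width: 0.0501
lab TCP mm [30.9 -2.6] z 32.7 tool axes in lab:
 [[-0.944  0.01   0.331]
 [ 0.01   1.    -0.001]
 [-0.331  0.003 -0.944]] 
F lab [-5.5 -0.5  2.7] clock 12.75
```

```bash
for i in 1; do python3 -m handwheel '[{"delta_pos":[-0.003,0,0.001],"twist":[0,0,0]}]'; done;  python3 -m handwheel '[{"delta_pos":[-0.003,0,0.001],"twist":[0,0,0]}]'; python3 -m handwheel '[{"delta_pos":[-0.003,0,0.001],"twist":[0,0,0]}]'
```

```text
clock: 12.85
tcp_pos: [0.5399, 0.1048, 0.0328]
eef_rot: [0.126, 0.658, 0.734, -0.111]
wrist_force: [-0.5, 5.8, 1.9]
grip_width: 0.0498
clock: 12.95
tcp_pos: [0.5399, 0.1043, 0.0328]
eef_rot: [0.125, 0.659, 0.734, -0.11]
wrist_force: [0.1, 6.7, 2.6]
grip_width: 0.0502
clock: 13.05
tcp_pos: [0.54, 0.1041, 0.0328]
eef_rot: [0.124, 0.659, 0.734, -0.109]
wrist_force: [-0.4, 7.1, 4.0]
grip_width: 0.05
```

```bash
python3 -m handwheel '[{"delta_pos":[-0.004,0,0.0015],"twist":[0,0,0]}]';  python3 -m handwheel '[{"delta_pos":[-0.004,0,0.0015],"twist":[0,0,0]}]'; python3 -m handwheel '[{"delta_pos":[-0.004,0,0.0015],"twist":[0,0,0]}]'; python3 -c "
from h import *
where();c=snap('scene','s14')
px=c['pixels'].astype(int);m=((px[...,0]>140)&(px[...,1]<60)&(px[...,2]<60)).astype(np.uint8)
k,l,st,ce=cv2.connectedComponentsWithStats(m)
for i in range(1,k):
  if st[i,4]>100: print(st[i],ce[i],lab(ptz(c,*ce[i],.127))*1e3)"
```

```text
clock: 13.15
tcp_pos: [0.54, 0.104, 0.0328]
eef_rot: [0.124, 0.659, 0.734, -0.108]
wrist_force: [-0.6, 9.1, 5.1]
grip_width: 0.0501
clock: 13.25
tcp_pos: [0.5401, 0.104, 0.0328]
eef_rot: [0.123, 0.66, 0.733, -0.107]
wrist_force: [-1.5, 8.9, 4.8]
grip_width: 0.0499
clock: 13.35
tcp_pos: [0.54, 0.1041, 0.0328]
eef_rot: [0.122, 0.66, 0.733, -0.106]
wrist_force: [-0.6, 8.1, 4.5]
grip_width: 0.0501
lab TCP mm [32.2 -2.6] z 32.8 tool axes in lab:
 [[-0.948  0.013  0.318]
 [ 0.015  1.     0.001]
 [-0.318  0.006 -0.948]] 
F lab [-8.1  0.4  4.5] clock 13.35
[344 189  38  29 875] [362.368      203.06057143] [71.69645152 -1.63476463]
```

```bash
python3 -m handwheel '[{"delta_pos":[-0.0055,0.001,0.002],"twist":[0,-0.02,0]}]';  python3 -m handwheel '[{"delta_pos":[-0.006,0.001,0.002],"twist":[0,-0.02,0]}]'; python3 -m handwheel '[{"delta_pos":[-0.006,0,0.002],"twist":[0,-0.02,0]}]'
```

```text
clock: 13.5
tcp_pos: [0.5402, 0.1039, 0.0328]
eef_rot: [0.122, 0.661, 0.733, -0.105]
wrist_force: [-2.0, 10.4, 4.9]
grip_width: 0.0499
clock: 13.6
tcp_pos: [0.5404, 0.1037, 0.0328]
eef_rot: [0.121, 0.662, 0.733, -0.105]
wrist_force: [-2.9, 11.7, 6.2]
grip_width: 0.0503
clock: 13.7
tcp_pos: [0.5403, 0.1038, 0.0328]
eef_rot: [0.121, 0.662, 0.732, -0.104]
wrist_force: [-1.7, 12.0, 5.5]
grip_width: 0.0503
```

```bash
python3 -m handwheel '[{"delta_pos":[-0.0075,0,0.0027],"twist":[0,-0.03,0]}]';  python3 -m handwheel '[{"delta_pos":[-0.0085,0,0.003],"twist":[0,-0.03,0]}]'; python3 -m handwheel '[{"delta_pos":[-0.0085,0,0.003],"twist":[0,-0.03,0]}]'
```

```text
clock: 13.8
tcp_pos: [0.5404, 0.1036, 0.0328]
eef_rot: [0.121, 0.663, 0.732, -0.103]
wrist_force: [-2.9, 12.2, 6.0]
grip_width: 0.0496
clock: 13.9
tcp_pos: [0.5406, 0.1034, 0.0328]
eef_rot: [0.121, 0.663, 0.731, -0.102]
wrist_force: [-2.3, 14.7, 5.3]
grip_width: 0.0501
clock: 14.0
tcp_pos: [0.5408, 0.1032, 0.0328]
eef_rot: [0.121, 0.664, 0.731, -0.101]
wrist_force: [-2.4, 14.2, 6.2]
grip_width: 0.0496
```

```bash
python3 -m handwheel '[{"delta_pos":[-0.0095,0,0.0033],"twist":[0,-0.04,-0.02]},{"delta_pos":[-0.0095,0,0.0033],"twist":[0,-0.04,-0.02]}]';  python3 -m handwheel '[{"delta_pos":[-0.0095,0,0.0033],"twist":[0,-0.04,-0.03]},{"delta_pos":[-0.0095,0,0.0033],"twist":[0,-0.04,-0.03]}]'; python3 -c "
from h import *
where()"
```

```text
clock: 14.2
tcp_pos: [0.541, 0.103, 0.0327]
eef_rot: [0.121, 0.663, 0.732, -0.1]
wrist_force: [-3.9, 15.8, 6.6]
grip_width: 0.0502
clock: 14.4
tcp_pos: [0.541, 0.103, 0.0328]
eef_rot: [0.121, 0.662, 0.733, -0.099]
wrist_force: [-2.9, 15.4, 6.5]
grip_width: 0.0501
lab TCP mm [33.4 -1.8] z 32.8 tool axes in lab:
 [[-0.951  0.014  0.309]
 [ 0.018  1.     0.01 ]
 [-0.309  0.015 -0.951]] 
F lab [-15.6  -1.    6.5] clock 14.4
```

```bash
python3 -m handwheel '[{"delta_pos":[-0.0103,0,0.0035],"twist":[0,-0.05,-0.02]},{"delta_pos":[-0.0103,0,0.0035],"twist":[0,-0.05,-0.02]},{"delta_pos":[-0.0103,0,0.0035],"twist":[0,-0.05,-0.02]}]';  python3 -m handwheel '[{"delta_pos":[-0.0103,0,0.0035],"twist":[0,-0.05,-0.02]},{"delta_pos":[-0.0103,0,0.0035],"twist":[0,-0.05,-0.02]},{"delta_pos":[-0.0103,0,0.0035],"twist":[0,-0.05,-0.02]},{"delta_pos":[-0.0103,0,0.0035],"twist":[0,-0.05,-0.02]}]'
```

```text
clock: 14.7
tcp_pos: [0.541, 0.1029, 0.0328]
eef_rot: [0.122, 0.661, 0.734, -0.098]
wrist_force: [-3.1, 15.6, 8.2]
grip_width: 0.0498
clock: 15.1
tcp_pos: [0.5409, 0.1028, 0.0327]
eef_rot: [0.124, 0.66, 0.734, -0.097]
wrist_force: [-2.9, 16.2, 7.3]
grip_width: 0.0501
```

```bash
python3 -m handwheel '[{"delta_pos":[-0.0103,0,0.0035],"twist":[0,-0.05,-0.02]},{"delta_pos":[-0.0103,0,0.0035],"twist":[0,-0.05,-0.02]},{"delta_pos":[-0.0103,0,0.0035],"twist":[0,-0.05,-0.02]},{"delta_pos":[-0.0103,0,0.0035],"twist":[0,-0.05,-0.02]},{"delta_pos":[-0.0103,0,0.0035],"twist":[0,-0.05,-0.02]}]'; python3 -c "
from h import *
where()"
```

```text
clock: 15.6
tcp_pos: [0.5408, 0.1028, 0.0326]
eef_rot: [0.125, 0.66, 0.735, -0.095]
wrist_force: [-3.1, 16.3, 8.4]
grip_width: 0.05
lab TCP mm [33.6 -2. ] z 32.6 tool axes in lab:
 [[-0.951  0.007  0.31 ]
 [ 0.015  1.     0.022]
 [-0.31   0.026 -0.951]] 
F lab [-16.6  -1.2   8.4] clock 15.6
```

```bash
python3 -m handwheel '[{"delta_pos":[-0.0113,0,0.0038],"twist":[0,-0.05,-0.02]},{"delta_pos":[-0.0117,0,0.0038],"twist":[0,-0.05,-0.02]},{"delta_pos":[-0.0117,0,0.0038],"twist":[0,-0.05,-0.02]}]';  python3 -m handwheel '[{"delta_pos":[-0.0117,0,0.0038],"twist":[0,-0.05,-0.02]},{"delta_pos":[-0.0117,0,0.0038],"twist":[0,-0.05,-0.02]},{"delta_pos":[-0.0117,0,0.0038],"twist":[0,-0.05,-0.02]},{"delta_pos":[-0.0117,0,0.0038],"twist":[0,-0.05,-0.02]}]'
```

```text
clock: 15.9
tcp_pos: [0.5408, 0.1025, 0.0326]
eef_rot: [0.126, 0.66, 0.735, -0.093]
wrist_force: [-3.0, 17.8, 7.3]
grip_width: 0.0499
clock: 16.3
tcp_pos: [0.5408, 0.1024, 0.0325]
eef_rot: [0.126, 0.66, 0.735, -0.09]
wrist_force: [-3.5, 17.6, 8.2]
grip_width: 0.0503
```

```bash
python3 -m handwheel '[{"delta_pos":[-0.0117,0,0.0038],"twist":[0,-0.05,-0.02]},{"delta_pos":[-0.0117,0,0.0038],"twist":[0,-0.05,-0.02]},{"delta_pos":[-0.0117,0,0.0038],"twist":[0,-0.05,-0.02]},{"delta_pos":[-0.0117,0,0.0038],"twist":[0,-0.05,-0.02]},{"delta_pos":[-0.0117,0,0.0038],"twist":[0,-0.05,-0.02]},{"delta_pos":[-0.0117,0,0.0038],"twist":[0,-0.05,-0.02]}]'; python3 -c "
from h import *
where();c=snap('scene','s15');snap('side','d15');cv2.imwrite('pics/d15c.png',cv2.resize(load('d15')['pixels'][110:340,190:430,::-1],None,fx=2.6,fy=2.6))"
```

```text
clock: 16.9
tcp_pos: [0.5408, 0.1023, 0.0324]
eef_rot: [0.126, 0.661, 0.735, -0.085]
wrist_force: [-3.4, 19.0, 9.0]
grip_width: 0.0505
lab TCP mm [34.1 -2.1] z 32.4 tool axes in lab:
 [[-0.954  0.006  0.299]
 [ 0.018  0.999  0.038]
 [-0.298  0.041 -0.954]] 
F lab [-19.3  -1.2   9. ] clock 16.9
```

View pics/d15c.png

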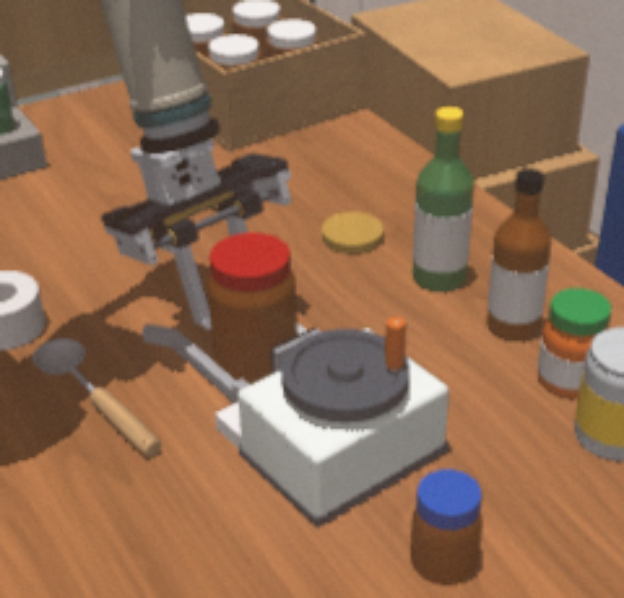

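```bash
python3 -m handwheel '[{"delta_pos":[-0.0095,0,0.0033],"twist":[0,-0.04,0]},{"delta_pos":[-0.008,0,0.0028],"twist":[0,-0.04,0]},{"delta_pos":[-0.006,0,0.0022],"twist":[0,-0.02,0]},{"delta_pos":[-0.0045,0,0.0016],"twist":[0,-0.02,0]},{"delta_pos":[-0.003,0,0.001],"twist":[0,0,0]},{"delta_pos":[-0.002,0,0.0006],"twist":[0,0,0]},{"delta_pos":[-0.001,0,0.0003],"twist":[0,0,0]},{"delta_pos":[0,0,0],"twist":[0,0,0]}]'; python3 -c "
from h import *
where()"
```

```text
clock: 17.8
tcp_pos: [0.5405, 0.1032, 0.0324]
eef_rot: [0.126, 0.663, 0.733, -0.082]
wrist_force: [1.1, 3.7, 1.7]
grip_width: 0.0501
lab TCP mm [33.1 -2.3] z 32.4 tool axes in lab:
 [[-0.956  0.011  0.294]
 [ 0.024  0.999  0.042]
 [-0.293  0.047 -0.955]] 
F lab [-3.5  1.5  1.7] clock 17.8
```

Backing off slowly: about 1 mm, then 2 mm per row, with a level retreat.

```bash
python3 -m handwheel '[{"delta_pos":[0.0012,0,-0.0004],"twist":[0,0,0]},{"delta_pos":[0.0015,0,-0.0005],"twist":[0,0,0]},{"delta_pos":[0.002,0,-0.0006],"twist":[0,0,0]},{"delta_pos":[0.003,0,-0.001],"twist":[0,0,0]},{"delta_pos":[0.005,0,-0.0015],"twist":[0,0,0]},{"delta_pos":[0.008,0,-0.0025],"twist":[0,0,0]},{"delta_pos":[0.015,0,-0.005],"twist":[0,0,0]}]'; python3 -c "
from h import *
where();c=snap('scene','s16')
px=c['pixels'].astype(int);m=((px[...,0]>140)&(px[...,1]<60)&(px[...,2]<60)).astype(np.uint8)
k,l,st,ce=cv2.connectedComponentsWithStats(m)
for i in range(1,k):
  if st[i,4]>100: print(st[i],ce[i],lab(ptz(c,*ce[i],.127))*1e3)"
```

```text
clock: 18.5
tcp_pos: [0.5355, 0.1141, 0.0314]
eef_rot: [0.126, 0.663, 0.733, -0.087]
wrist_force: [-0.0, -0.0, 0.0]
grip_width: 0.05
lab TCP mm [21.8 -5.9] z 31.4 tool axes in lab:
 [[-0.954  0.012  0.301]
 [ 0.023  0.999  0.033]
 [-0.3    0.038 -0.953]] 
F lab [ 0. -0.  0.] clock 18.5
[343 189  39  29 872] [362.3337156  203.21444954] [71.93803706 -1.31382537]
```

```bash
python3 -m handwheel '[{"delta_pos":[0.06,0.005,-0.03],"twist":[0,0,0]},{"delta_pos":[0.08,0.005,-0.04],"twist":[0,0,0]},{"delta_pos":[0.03,0,-0.1],"twist":[0,0,0]},{"delta_pos":[0,0,-0.1],"twist":[0,0.3,0]},{"delta_pos":[-0.03,0,-0.1],"twist":[0,0.6,0]},{"delta_pos":[-0.03,0,-0.1],"twist":[0,0.6,0]},{"delta_pos":[0,0,0],"twist":[0,0.5,0]},{"delta_pos":[0,0,0],"twist":[0,0,0]}]'; python3 -c "
from h import *
where();c=snap('scene','s17');snap('side','d17');snap('wrist','w17');cv2.imwrite('pics/s17c.png',cv2.resize(c['pixels'][140:310,240:440,::-1],None,fx=3.4,fy=3.4,interpolation=cv2.INTER_CUBIC))"
```

```text
clock: 19.35
tcp_pos: [0.52, 0.212, 0.2011]
eef_rot: [0.009, 0.665, 0.746, 0.012]
wrist_force: [-0.4, 0.2, 0.2]
grip_width: 0.05
lab TCP mm [-77.3  -9.7] z 201.1 tool axes in lab:
 [[-1.     0.004 -0.002]
 [ 0.004  1.     0.03 ]
 [ 0.002  0.03  -1.   ]] 
F lab [-0.2 -0.4  0.2] clock 19.35
```

View pics/s17c.png

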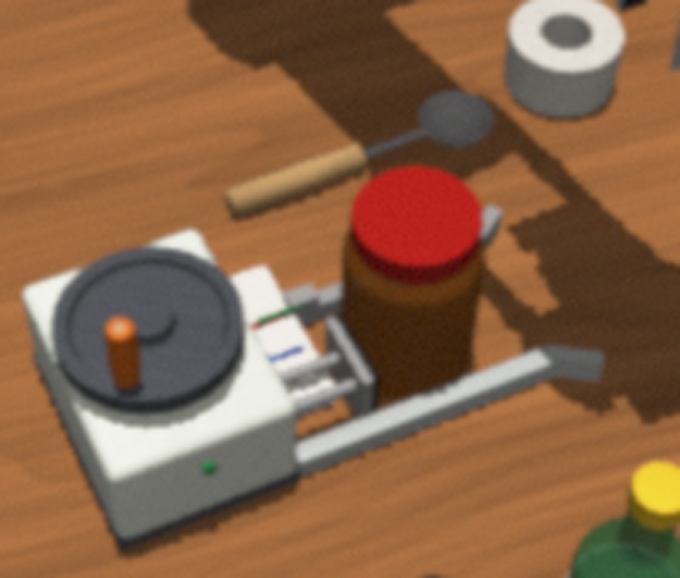

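View pics/d17.png

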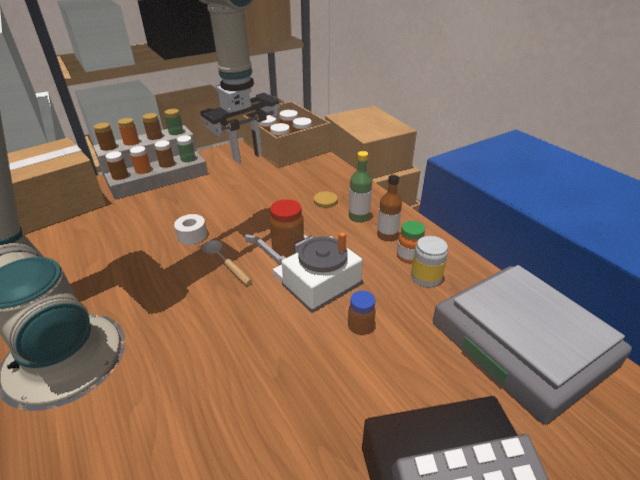

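View pics/w17.png

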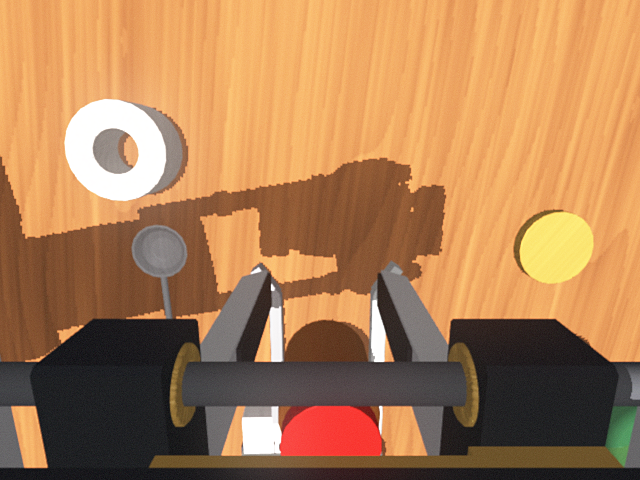

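```bash
python3 -m handwheel '[{"delta_pos":[0,0.01,-0.1],"twist":[0,0,0]},{"delta_pos":[-0.1,0.01,0],"twist":[0,0,0]},{"delta_pos":[-0.12,0.01,0],"twist":[0,0,0]},{"delta_pos":[-0.12,0,0],"twist":[0,0,0]},{"delta_pos":[-0.12,0,0],"twist":[0,0,0]},{"delta_pos":[-0.1,0,0],"twist":[0,0,0]},{"delta_pos":[0,0,0],"twist":[0,0,0]}]'; python3 -c "
from h import *
where();c=snap('wrist','w18');cv2.imwrite('pics/w18c.png',cv2.resize(c['pixels'][0:260,180:440,::-1],None,fx=2.3,fy=2.3,interpolation=cv2.INTER_CUBIC))"
```

```text
clock: 20.2
tcp_pos: [0.5544, -0.0068, 0.2283]
eef_rot: [0.002, 0.658, 0.753, -0.001]
wrist_force: [0.2, 0.5, -0.5]
grip_width: 0.0501
lab TCP mm [144.1  -1.5] z 228.3 tool axes in lab:
 [[-1.    -0.015  0.005]
 [-0.015  1.     0.001]
 [-0.005  0.001 -1.   ]] 
F lab [-0.5  0.2 -0.5] clock 20.2
```

View pics/w18.png

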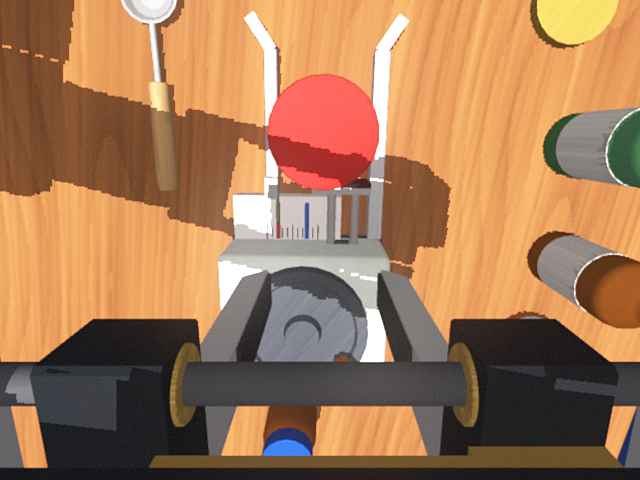

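View pics/w18c.png

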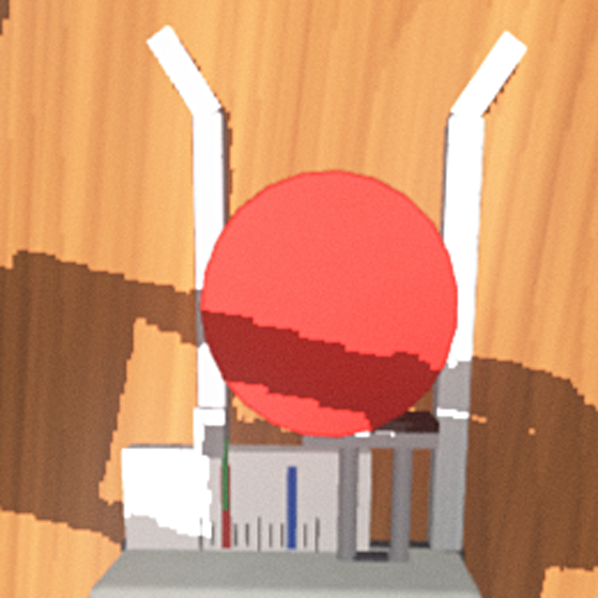

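```bash
python3 -c "
from h import *
for n in ['scene0','s14','s15','s16','s17']:
  c=load(n)
  px=c['pixels'].astype(int);m=((px[...,0]>140)&(px[...,1]<60)&(px[...,2]<60)).astype(np.uint8)
  k,l,st,ce=cv2.connectedComponentsWithStats(m)
  i=1+np.argmax(st[1:,4]); print(n,lab(ptz(c,*ce[i],.127))*1e3)
c=load('w18');px=c['pixels'].astype(int);m=((px[...,0]>120)&(px[...,1]<px[...,0]*.5)&(px[...,2]<px[...,0]*.5)).astype(np.uint8);m[:, :262]=0;m[:60]=0;m[200:]=0;m[:,385:]=0
(x,y),r=cv2.minEnclosingCircle(cv2.findNonZero(cv2.morphologyEx(m,cv2.MORPH_OPEN,np.ones((5,5),np.uint8))));print(x,y,r,lab(ptz(c,x,y,.13))*1e3)
print('mouth corner R',lab(ptz(c,180+450/2.3,112/2.3,.018))*1e3,'L',lab(ptz(c,180+219/2.3,110/2.3,.018))*1e3,'stop top edge back', lab(ptz(c,180+440/2.3,435/2.3,.048))*1e3, 'plate front',lab(ptz(c,180+125/2.3,446/2.3,.02))*1e3)
# sideview gap
d=load('d17');cv2.imwrite('pics/d17c.png',cv2.resize(d['pixels'][190:310,230:380,::-1],None,fx=5,fy=5,interpolation=cv2.INTER_CUBIC))
"
```

```text
scene0 [-114.34466977   21.39202951]
s14 [71.69645152 -1.63476463]
s15 [72.76893488 -1.18472498]
s16 [71.93803706 -1.31382537]
s17 [72.28855152 -1.78272544]
322.5230712890625 131.63076782226562 57.998992919921875 [71.17695326 -1.60746993]
mouth corner R [-1.4175199 44.1867092] L [ -0.74461153 -44.84422489] stop top edge back [119.40582883  42.2474557 ] plate front [129.64808674 -85.71001118]
```

View pics/d17c.png

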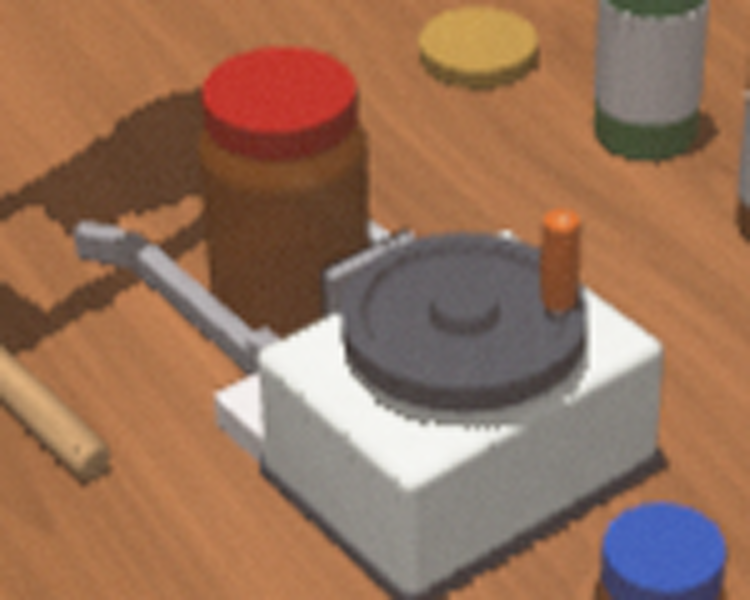

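```bash
python3 -c "
from h import *
print(finish_job())"
```

```text
the job is handed in; nothing more can be done
None
```

The job is handed in: the large red-lidded jar stands upright in the lane against the stop, and the pointer is on the red mark. I handed in about 20 s into the 72 s allowed; `finish_job` gives no verdict.

**What I did**
- **Handwheel:** I gripped the crank knob and turned it about 0.99 turn anticlockwise, before the jar moved. The pointer went from about 11.8 mm short of the red mark to on it.
- **Pushing:** I pushed the jar along the lane with the fingertips about 35 mm above the counter, never gripping it.
- **Pressing:** The push read about 16 N for over 1 s, then 18 to 19 N for about another second. It never read above 19.5 N. These are wrist readings, so the force on the stop was probably a few newtons lower because of counter friction.
- **Release:** I eased the force off slowly and moved the arm clear.

**Last checks**
- **Pointer:** the last overhead picture still shows it on the red stripe, within about half a millimetre.
- **Jar:** its centre is at labeller x of about 71 to 72 mm in two cameras, against a nominal 73 mm. That fits the camera calibration of about 2 mm.
- **Other objects:** in the last pictures the small jar and everything else look untouched.

**Not confirmed:** the lid hides the line where the jar meets the stop. That the jar touches it rests on its measured position, the slow release, and the jar springing back about 1 mm.

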